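# Load the core holder and pin its gate

## Robot

A 6-joint arm with a two-finger parallel gripper is mounted at the origin on the work surface. World frame = base frame: x ahead of the robot, y to its left, z up, the work surface at z = 0. Lengths are in m, angles in degrees, forces in N, time in s.
With the tool pointing down it reaches from about 0.35 to 0.875 m from the base axis. Payload 4.2 kg.
Tool frame: the origin (TCP) lies at the very end of the fingers, on their centre line; the grasp point (between the pads) lies 19 mm behind it; z points along the fingers, y is the line along which they close (so a half turn about z gives the same grasp; the last joint's range is limited). The gripper opens to 87 mm and grips with 3 to 60 N. Pads are 19 mm wide; open, the fingers measure 117 mm over their backs; the gripper's body (75 mm by 190 mm) begins 51 mm behind the grasp point.
Start: joints at [-51.073, 22.042, 0.453, 0, -68.411, -14.817], TCP at [0.255, -0.57, 0.199] pointing down, gripper open.
Joint ranges: [-179.83, 179.83], [-69.29, 118.12], [-61.27, 80.66], [-181.25, 117.63], [-171.15, -9.14], [-177.46, 177.46]. Speed limits (degrees/s): [159.86, 159.86, 180, 180, 180, 180].

## Interface

Orientations are given as a 3x3 rotation matrix whose columns are the frame's x, y, z axes.
In Python, from station import r gives the robot as it stands.
- The arm moves only by the tool jog_arm, never from a script. Its argument "plan" is text: rows parted by semicolons, each of 7 numbers parted by spaces: the shift along the tool's x, y, z normalised to -1 to 1, where 1 is 0.025 m, then the turn, a rotation vector about the tool's x, y, z normalised to -1 to 1, where 1 is 8 degrees, then the closure, from -1 (fully open) to 1 (shut). A call has exactly 10 rows; each row shifts and turns the commanded pose from where the row before left it, along the tool's axes as they then stand; what a row does not reach is not made up. A row lasts 1/10 s, in which the tool goes at most 50 mm and 8.59 degrees, less where a joint would pass 70% of its speed; a pose out of reach is approached as far as the arm can. A call with a number of a shift or a turn outside -1 to 1 is refused whole. A call with a gripper value outside its range is refused whole. The fingers move at their own pace and stop on an object; the grip force is fixed at half the most. Time passes only in rows, so rows that do not move let the fingers close, or fill a call up. It gives the time, the measured TCP pose, the force, the opening and the grip force at its end, in the units of the state.
- r.sense(): the state, without advancing time (a new reading comes with each control period).
- r.capture(name): name is "scene" or "top"; returns (picture, depth): 480x640x3 uint8, red, green, blue; 480x640 float32, m along the optical axis (not along the pixel's ray), 0 where there is no reading.
- r.get_calibration(name): a dict with "mtx" (3x3 intrinsics, pixels), "extrinsics" (4x4, takes a point from camera to world coordinates). Camera axes: x right, y up, looking along -z (the intrinsics and any distortion apply to the point x, -y, -z); pixel columns grow to the right and rows downward; lengths in m; the calibration is good to about 2 mm. A picture is of the moment at which its call begins. get_calibration takes no time and is no camera call.
- r.finish_job(): hands the job in; it is judged then, once.
The state is a dict: "time_s": time; "joints": joint angles; "joint_velocities": joint speeds; "effort": joint torques, N m; "tcp_pos": TCP position; "ee_rot": TCP orientation; "wrist_force": force on the tool from outside, world axes, zero at the start; "moment": the same for the moment, N m; "gripper_width": opening from 0.0 (shut) to 1.0 (fully open); "gripper_force": force on a finger pad.
Only numpy, scipy, OpenCV 4.12 (cv2) and the standard library are available. Lean on these libraries where they do the work, as an engineer would, in place of code of your own. Each camera call takes 0.05 s, during which the arm holds its last target. There are 200 camera calls.

## Task

Stand the two slim steel cores in the holder, each fully down in the bore that fits it, then swing the holder's gate shut over them until its lug sits in the fork, and push the headed pin through fork and lug until its head is home against the fork. Do not knock over or push aside the three fat punches or the jar, and let go of everything at the end.

Things in the scene. Friction and masses are not known exactly. Their poses are not given: they have to be found in the camera images.
- holder: Fixed core holder on a green base plate (x -60 to 60, y -125 to 185 mm, 10 mm thick). Origin on the bench, y along the shut gate, z up. Aluminium bore block 80 mm wide, y -69 to 49, top at z 42; hinge post 26 mm diameter at y -95; fork of two green cheeks 30 mm wide, y 52 to 66 and 84 to 98, top at z 90, with 14 mm holes along y at x 0, z 75
- wide_bore (a point): Centre of the mouth of the wide bore (32.5 mm diameter, 26 mm deep, for the thick core), on the block's top 42 mm above the bench; axes as the holder's; at x 0, y -35 mm in the holder's frame
- narrow_bore (a point): Centre of the mouth of the narrow bore (24.5 mm diameter, 26 mm deep, for the thin core), on the block's top 42 mm above the bench; at x 0, y 15 mm in the holder's frame
- pin_seat (a point): Mouth of the fork's hole on the outer face of the outer cheek (x 0, y 98, z 75 mm in the holder's frame), where the pin's head must seat. Outside it, from y 98 to 178, is a 40 mm wide level steel ledge, top at z 63, lips 4 mm high at x +-16.5, on which the pin's head slides; axes as the holder's
- gate (a joint): Angle of the steel gate about its upright hinge. 0 = shut against its stop: the bar lies along the holder's +y over the bores and the lug hole lines up with the fork. It grows as the gate opens towards the holder's -x, up to 1.6 rad, and stays where left. Bar 20 mm wide, z 95 to 109; at its end, 170 mm from the hinge, a lug hangs down: 28 mm wide, 14 thick, z 60 to 109, hole 15 mm at z 75
- gate_handle (a point): Centre of the top of the gate's upright handle post (14 mm diameter, 22 mm tall, from z 109 to 131 mm), 135 mm from the hinge along the bar
- gate_pivot (a point): Point on the gate's hinge axis, 102 mm above the bench, at x 0, y -95 mm in the holder's frame; axes as the holder's
- pin: Loose headed steel pin lying level, its nose already in the outer cheek and its head on the ledge. Shank 12 mm diameter, 60 mm long with tapered nose; head 24 mm diameter, 8 mm thick. Origin on its axis at the underside of the head (where shank meets head); its y axis points from nose to head, the head's outer face is at y +8 mm
- thick_core: Loose upright polished steel core, plain cylinder 30 mm diameter, 75 mm tall, 0.4 kg; origin at the centre of its foot, z up. It belongs in the wide bore, where its foot stands 16 mm and its top 91 mm above the bench
- thin_core: Loose upright polished steel core, plain cylinder 22 mm diameter, 75 mm tall, 0.2 kg; origin at the centre of its foot, z up. It belongs in the narrow bore, where its foot stands 16 mm and its top 91 mm above the bench
- punch1: Bystander: fat steel punch standing upright, 40 mm diameter, 85 mm tall, dark groove near the foot; origin at the centre of its foot
- punch2: Bystander: a second fat steel punch, the same as the first
- punch3: Bystander: a third fat steel punch, the same as the first
- jar: Bystander: squat amber jar with a steel cap, 64 mm diameter, 45 mm tall; origin at the centre of its underside
There are look-alikes about, which are no part of the job. Leave any red or turquoise look-alike of the pin alone. Leave any purple look-alike of the thin_core alone.

How it is judged:
By the outcome, as a careful person would: the job done as asked, in the order asked, and still so for the second after the job is handed in, with the robot touching nothing.
It also fails if it takes over 72 s, if anything falls off the work surface, if the arm or the gripper's body presses on something with over 40 N, if the wrist force passes 120 N, or if a joint passes its speed limit or range.

## Working session

There is one attempt and no reset: what is moved stays moved. The work goes in short steps, Python scripts to look and compute and a tool call to move; the robot and the scene stay as the last step left them, time stands still between calls to the robot, and variables do not carry over. Pictures are saved under pics/ and viewed, at most 10 in all, crops included, and the job is handed in when it is done.

Besides the shell and the picture viewer there is one more tool, called after ">>>" as a command line: name --argument value ..., lists and objects as JSON in quotes. jog_arm: Moves the arm, as the interface text tells. Scaled input: -1 to 1 covers 0.025 m each way for a shift and 8 degrees each way for a turn. Its arguments: {"type":"object","properties":{"plan":{"type":"string"}},"required":["plan"]}

```bash
ls; mkdir -p pics; python3 - <<'E'
from station import r
import cv2,numpy as np
for n in("top","scene"):
    p,d=r.capture(n); cv2.imwrite(f"pics/{n}0.png",p[:,:,::-1]); np.savez(f"/tmp/{n}0.npz",p=p,d=d)
    c=r.get_calibration(n); print(n,c)
print(r.sense())
E
```

```text
pics
top {'mtx': array([[450.29895275,   0.        , 323.37350093],
       [  0.        , 450.29895275, 249.13025989],
       [  0.        ,   0.        ,   1.        ]]), 'extrinsics': array([[-0.01408479,  0.99135658, -0.1304368 ,  0.39747533],
       [-0.99969564, -0.01660406, -0.01824667,  0.00950523],
       [-0.02025473,  0.1301401 ,  0.99128871,  1.24707246],
       [ 0.        ,  0.        ,  0.        ,  1.        ]])}
scene {'mtx': array([[490.62391526,   0.        , 316.11729903],
       [  0.        , 490.62391526, 239.67350065],
       [  0.        ,   0.        ,   1.        ]]), 'extrinsics': array([[-0.72861835, -0.55372507,  0.40311765,  0.97287812],
       [ 0.68478747, -0.60051354,  0.41285543,  0.47315905],
       [ 0.0134692 ,  0.57686396,  0.81672918,  1.00053496],
       [ 0.        ,  0.        ,  0.        ,  1.        ]])}
{'time_s': 0.1, 'joints': array([-5.10727357e+01,  2.20850489e+01,  3.89238760e-01, -2.43638660e-02,
       -6.84118821e+01, -1.48158295e+01]), 'joint_velocities': array([ 0.09021894, -0.13834009,  0.20635731,  0.04773445,  0.09847798,
        0.04544158]), 'effort': array([-4.03486702e-04, -3.91690993e+01,  1.87934715e+01,  4.23190489e+00,
        1.34380392e-02, -6.86636122e-05]), 'tcp_pos': array([ 0.25509028, -0.56994541,  0.19849641]), 'ee_rot': array([[-9.12816678e-01, -4.08368643e-01, -8.73385569e-04],
       [-4.08369565e-01,  9.12815081e-01,  1.71063073e-03],
       [ 9.86715696e-05,  1.91815634e-03, -9.99998155e-01]]), 'wrist_force': array([-0.40379489, -0.07258981,  0.52413631]), 'moment': array([ 0.0289977 , -0.00191306,  0.02847305]), 'gripper_force': 0.0, 'gripper_width': 1.000200347579505}
```

View pics/top0.png

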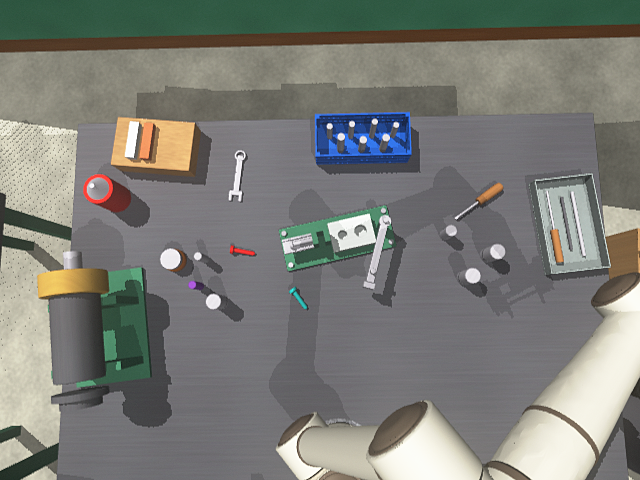

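View pics/scene0.png

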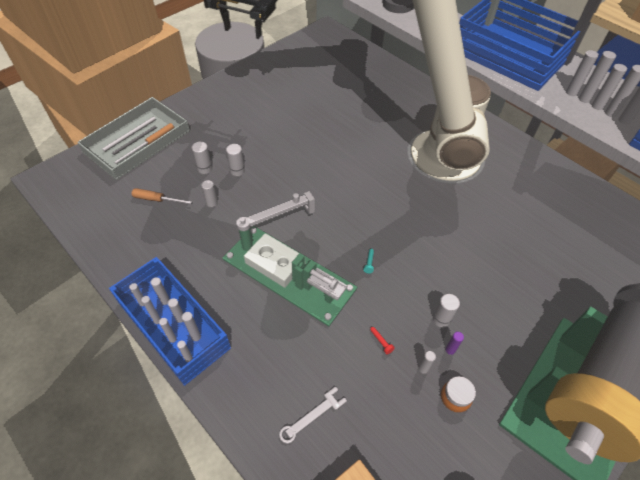

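The top view shows the holder at (338,237), with its gate open from the hinge at (385,220) to the lug at (370,285). The thick core candidate is at (450,231), beside fat punches at (472,275) and (497,252). The thin core candidate is at (198,256), near the purple look-alike (193,285), a punch (213,301) and the jar (171,259).

```bash
cat > h.py <<'E'
import numpy as np, cv2
from station import r
def cloud(n,d):
    c=r.get_calibration(n);K=c["mtx"];E=c["extrinsics"]
    v,u=np.mgrid[:480,:640]
    P=np.stack([(u-K[0,2])/K[0,0]*d,-(v-K[1,2])/K[1,1]*d,-d],-1)
    return P@E[:3,:3].T+E[:3,3]
def proj(n,p):
    c=r.get_calibration(n);K=c["mtx"];E=c["extrinsics"]
    q=(np.atleast_2d(p)-E[:3,3])@E[:3,:3]; q=q*[1,-1,-1]
    return (q@K.T)[:,:2]/q[:,2:]
def ray(n,u,v,z):  # pixel -> world at height z
    c=r.get_calibration(n);K=c["mtx"];E=c["extrinsics"]
    d=E[:3,:3]@np.array([(u-K[0,2])/K[0,0],-(v-K[1,2])/K[1,1],-1]); t=(z-E[2,3])/d[2]
    return E[:3,3]+t*d
E
python3 - <<'E'
from h import *
np.set_printoptions(precision=4,suppress=True)
D={n:np.load(f"/tmp/{n}0.npz") for n in("top","scene")}
C={n:cloud(n,D[n]["d"]) for n in D}
X=C["top"]
for nm,(u,v) in dict(thick=(450,231),pA=(472,275),pB=(497,252),jar=(171,259),thin=(198,256),pur=(193,285),pC=(213,301)).items():
    c=X[v,u]
    for n in C:
        Y=C[n]; m=(abs(Y[...,2]-c[2])<.006)&(np.hypot(Y[...,0]-c[0],Y[...,1]-c[1])<.05)
        q=Y[m]; (a,b),rad=cv2.minEnclosingCircle(q[:,:2].astype(np.float32)); print(nm,n,c,m.sum(),q.mean(0),"circ",a,b,rad)
for n in C:
    Y=C[n];p=D[n]["p"].astype(int)
    near=(np.hypot(Y[...,0]-X[237,338,0],Y[...,1]-X[237,338,1])<.25)
    g=near&(p[...,1]>p[...,0]*1.3)&(p[...,1]>p[...,2]*1.2)&(abs(Y[...,2]-.01)<.006)
    print(n,"base",cv2.minAreaRect(Y[g][:,:2].astype(np.float32)))
    b=near&(abs(Y[...,2]-.042)<.005)&(p.min(-1)>120)
    print(n,"block",b.sum(),cv2.minAreaRect(Y[b][:,:2].astype(np.float32)))
    t=near&(abs(Y[...,2]-.109)<.006); print(n,"bar",t.sum(),cv2.minAreaRect(Y[t][:,:2].astype(np.float32)))
def crop(n,u,v,w,h,s): 
    p=D[n]["p"][v:v+h,u:u+w,::-1]; return cv2.resize(p,None,fx=s,fy=s,interpolation=cv2.INTER_CUBIC)
a=crop("top",265,195,140,105,4); b=crop("scene",220,180,140,140,4)
cv2.imwrite("pics/c0.png",cv2.resize(np.vstack([a]),None,fx=1.3,fy=1.3)); cv2.imwrite("pics/c1.png",b)
E
```

```text
thick top [ 0.5941 -0.3018  0.0754] 99 [ 0.5951 -0.3042  0.0747] circ 0.5954341292381287 -0.30440711975097656 0.01503764744848013
thick scene [ 0.5941 -0.3018  0.0754] 92 [ 0.5999 -0.3026  0.0738] circ 0.5981281399726868 -0.30239877104759216 0.016789129003882408
pA top [ 0.477  -0.3495  0.0855] 191 [ 0.475  -0.3512  0.0842] circ 0.4748764932155609 -0.3515446186065674 0.02015848085284233
pA scene [ 0.477  -0.3495  0.0855] 138 [ 0.4796 -0.3488  0.0836] circ 0.47789838910102844 -0.3496691882610321 0.021869616582989693
pB top [ 0.5352 -0.4165  0.0868] 179 [ 0.5366 -0.4178  0.0848] circ 0.5369810461997986 -0.41804590821266174 0.020676175132393837
pB scene [ 0.5352 -0.4165  0.0868] 121 [ 0.5409 -0.4166  0.0839] circ 0.5404020547866821 -0.4169319272041321 0.020170293748378754
jar top [0.5357 0.4442 0.0447] 345 [0.5357 0.4458 0.0448] circ 0.5373735427856445 0.4465794563293457 0.029494652524590492
jar scene [0.5357 0.4442 0.0447] 648 [0.5399 0.4475 0.0443] circ 0.538470983505249 0.4478139281272888 0.029241178184747696
thin top [0.5388 0.3614 0.0763] 53 [0.5382 0.3622 0.0745] circ 0.5386423468
[... 687 characters left out ...]
076, -0.005667790770530701), (0.12044186145067215, 0.3084232211112976), 11.900457382202148)
top block 1040 ((0.5995588302612305, -0.04501591622829437), (0.08106398582458496, 0.11787905544042587), 12.357295036315918)
top bar 585 ((0.6461033821105957, -0.08967002481222153), (0.4011116623878479, 0.09570355713367462), 7.85274600982666)
scene base ((0.5953717231750488, -0.00524139404296875), (0.12113803625106812, 0.3102703094482422), 11.89407730102539)
scene block 1175 ((0.6026657223701477, -0.04518810659646988), (0.08273167908191681, 0.12078414857387543), 12.360760688781738)
scene bar 623 ((0.5418859720230103, -0.10592945665121078), (0.030696723610162735, 0.19208353757858276), 74.36602020263672)
```

View pics/c0.png

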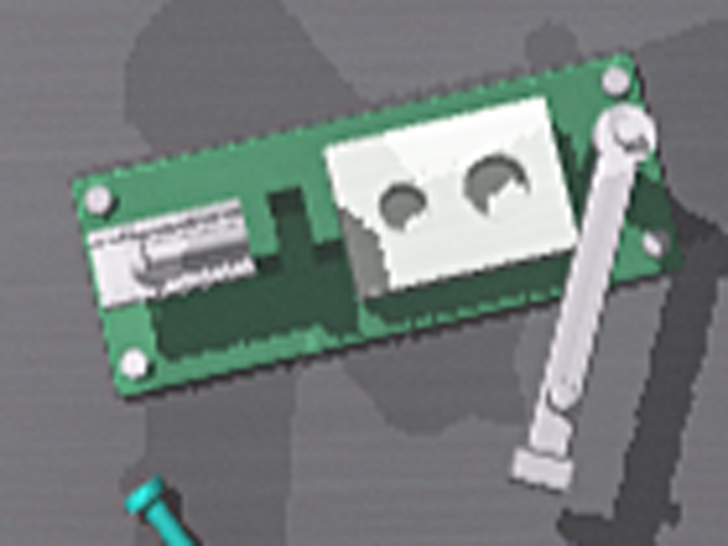

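View pics/c1.png

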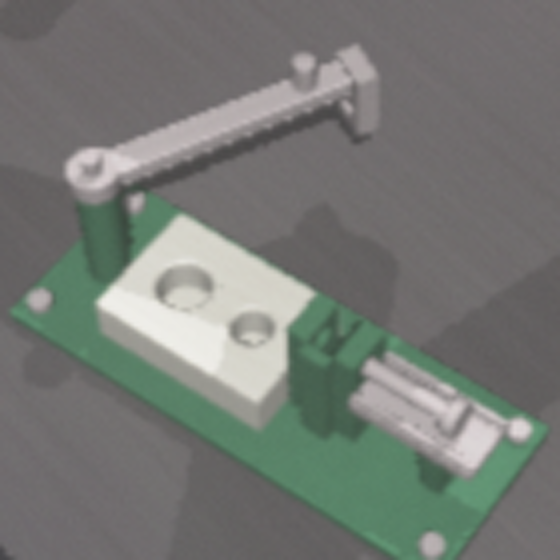

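The close-ups show the two bore mouths, the pin on its ledge, and the gate about 62° open. The two cameras agree to about 3 mm, and every size matches its spec: core radii 15 and 11 mm, block 81x118 mm. Averaged, the holder origin is about (0.5995,-0.035) with a yaw of 12.1°. The thick core is at (0.597,-0.3035) and the thin core at (0.5404,0.363).

Next I move above the thick core and turn the tool's y axis to lie along the holder's x.

>>> jog_arm --plan "-0.84 0.207 0 0 0 0 -1;-0.84 0.207 0 0 0 0 -1;-0.84 0.207 0 0 0 0 -1;-0.84 0.207 0 0 0 0 -1;-0.84 0.207 0 0 0 0 -1;-0.84 0.207 0 0 0 0 -1;-0.84 0.207 0 0 0 0 -1;-0.84 0.207 0 0 0 0 -1;-0.84 0.207 0 0 0 0 -1;-0.84 0.207 0 0 0 0 -1"

```text
time_s: 1.1
tcp_pos: [0.4263, -0.4366, 0.1989]
ee_rot: [[-0.913, -0.408, -0.001], [-0.408, 0.913, 0.001], [0.0, 0.001, -1.0]]
wrist_force: [-0.4, -0.8, 0.1]
gripper_width: 0.997
gripper_force: 0.0
```

>>> jog_arm --plan "-0.84 0.207 0 0 0 0 -1;-0.84 0.207 0 0 0 0 -1;-0.84 0.207 0 0 0 0 -1;-0.84 0.207 0 0 0 0 -1;-0.84 0.207 0 0 0 0 -1;-0.84 0.207 0 0 0 0 -1;-0.84 0.207 0 0 0 0 -1;-0.84 0.207 0 0 0 0 -1;-0.84 0.207 0 0 0 0 -1;-0.84 0.207 0 0 0 0 -1"

```text
time_s: 2.1
tcp_pos: [0.5978, -0.3033, 0.1994]
ee_rot: [[-0.913, -0.409, -0.0], [-0.409, 0.913, 0.0], [0.0, 0.0, -1.0]]
wrist_force: [1.0, -0.5, 0.6]
gripper_width: 0.992
gripper_force: 0.0
```

>>> jog_arm --plan "0 0 0.3 0 0 -0.975 -0.4;0 0 0.3 0 0 -0.975 -0.4;0 0 0.3 0 0 -0.975 -0.4;0 0 0.3 0 0 -0.975 -0.4;0 0 0.3 0 0 -0.975 -0.4;0 0 0.3 0 0 -0.975 -0.4;0 0 0.3 0 0 -0.975 -0.4;0 0 0.3 0 0 -0.975 -0.4;0 0 0.3 0 0 -0.975 -0.4;0 0 0.3 0 0 -0.975 -0.4"

```text
time_s: 3.1
tcp_pos: [0.5972, -0.3039, 0.124]
ee_rot: [[0.215, -0.977, -0.0], [-0.977, -0.215, -0.0], [0.0, 0.0, -1.0]]
wrist_force: [-0.1, -0.4, 0.2]
gripper_width: 0.7
gripper_force: 0.0
```

>>> jog_arm --plan "0 0 0.7 0 0 0 -0.4;0 0 0.7 0 0 0 -0.4;0 0 0.7 0 0 0 -0.4;0 0 0.7 0 0 0 -0.4;0 0 0.62 0 0 0 -0.4;0 0 0 0 0 0 1;0 0 0 0 0 0 1;0 0 0 0 0 0 1;0 0 0 0 0 0 1;0 0 0 0 0 0 1"

```text
time_s: 4.1
tcp_pos: [0.5973, -0.3046, 0.04]
ee_rot: [[0.21, -0.978, 0.002], [-0.978, -0.21, -0.001], [0.001, -0.002, -1.0]]
wrist_force: [1.5, 0.1, 0.5]
gripper_width: 0.332
gripper_force: 30.2
```

```bash
cat >> h.py <<'E'
np.set_printoptions(precision=4,suppress=True)
TH=np.radians(12.1); O=np.array([.5995,-.035]); HX=np.array([np.cos(TH),np.sin(TH)]); HY=np.array([-np.sin(TH),np.cos(TH)])
def H(x,y): return O+x*HX+y*HY   # holder -> world xy (m)
def to(p):  # units needed along tool axes to reach p from measured
    s=r.sense(); R=s["ee_rot"]; return (R.T@(np.array(p)-s["tcp_pos"]))/.025
def circ(n,c,z,rad=.03,tol=.006):
    p,d=r.capture(n); Y=cloud(n,d)
    m=(abs(Y[...,2]-z)<tol)&(np.hypot(Y[...,0]-c[0],Y[...,1]-c[1])<rad); q=Y[m]
    return m.sum(), q.mean(0) if len(q) else None
E
python3 - <<'E'
from h import *
s=r.sense(); print(s["tcp_pos"],s["gripper_width"]*87,s["gripper_force"],s["wrist_force"])
print(to([*H(0,-.035),.150]), H(0,-.035),H(0,.015),H(0,.098))
E
```

```text
[ 0.5973 -0.3046  0.04  ] 28.886711479704555 30.160135058686137 [1.4738 0.1213 0.5165]
[-9.1192 -2.3595 -4.4047] [ 0.6068 -0.0692] [ 0.5964 -0.0203] [0.579  0.0608]
```

>>> jog_arm --plan "0 0 -0.9 0 0 0 1;0 0 -0.9 0 0 0 1;0 0 -0.9 0 0 0 1;0 0 -0.9 0 0 0 1;0 0 -0.9 0 0 0 1;0 0 -0.9 0 0 0 1;-0.76 -0.2 0 0 0 0 1;-0.76 -0.2 0 0 0 0 1;-0.76 -0.2 0 0 0 0 1;-0.76 -0.2 0 0 0 0 1"

```text
time_s: 5.1
tcp_pos: [0.5986, -0.2241, 0.1721]
ee_rot: [[0.209, -0.978, -0.003], [-0.978, -0.209, 0.002], [-0.003, 0.003, -1.0]]
wrist_force: [0.4, -0.3, -4.4]
gripper_width: 0.333
gripper_force: 30.0
```

>>> jog_arm --plan "-0.76 -0.2 0 0 0 0 1;-0.76 -0.2 0 0 0 0 1;-0.76 -0.2 0 0 0 0 1;-0.76 -0.2 0 0 0 0 1;-0.76 -0.2 0 0 0 0 1;-0.76 -0.2 0 0 0 0 1;-0.76 -0.2 0 0 0 0 1;-0.76 -0.2 0 0 0 0 1;0 0 0 0 0 0 1;0 0 0 0 0 0 1"

```text
time_s: 6.1
tcp_pos: [0.6061, -0.0681, 0.1727]
ee_rot: [[0.211, -0.978, -0.003], [-0.978, -0.211, 0.0], [-0.001, 0.003, -1.0]]
wrist_force: [-0.1, -0.1, -3.6]
gripper_width: 0.329
gripper_force: 30.0
```

```bash
python3 - <<'E'
from h import *
s=r.sense(); print(s["tcp_pos"],s["ee_rot"],s["gripper_width"]*87,s["wrist_force"]); print(to([*H(0,-.035),.150]))
im=[]
for n in("top","scene"):
    p,d=r.capture(n); u,v=proj(n,[*H(0,-.035),.06])[0].astype(int)
    print(n,u,v); im.append(cv2.resize(p[v-45:v+45,u-45:u+45,::-1],(400,400),interpolation=cv2.INTER_CUBIC)); np.savez(f"/tmp/{n}1.npz",p=p,d=d)
cv2.imwrite("pics/d0.png",np.hstack(im))
E
```

```text
[ 0.6061 -0.0681  0.1727] [[ 0.2106 -0.9776 -0.0027]
 [-0.9776 -0.2106  0.0003]
 [-0.0009  0.0025 -1.    ]] 28.640572357209535 [-0.0553 -0.0837 -3.567 ]
[ 0.0511 -0.0196  0.9097]
top 360 228
scene 265 245
```

View pics/d0.png

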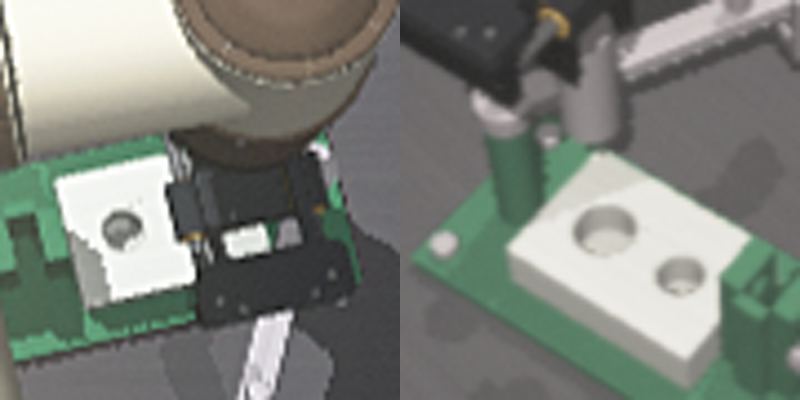

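The scene view shows the core hanging from the fingers at about (595,110) in the picture, with both bore mouths clear at (607,230) and (680,275). I'll fit the core and the mouths in the same camera.

```bash
cat >> h.py <<'E'
from scipy.optimize import least_squares
def mouth(n,d,c,R,z=.042):  # disc of rays which cross plane z but land deeper
    Y=cloud(n,d); o=r.get_calibration(n)["extrinsics"][:3,3]
    Q=o+(Y-o)*((z-o[2])/(Y[...,2]-o[2]))[...,None]
    m=(Y[...,2]<z-.004)&(d>0)&(np.hypot(Q[...,0]-c[0],Q[...,1]-c[1])<R+.008)
    q=Q[m][:,:2]; return m.sum(),q.mean(0),cv2.minEnclosingCircle(q.astype(np.float32))
def cyl(n,d,c,R,z0,z1):
    Y=cloud(n,d); m=(Y[...,2]>z0)&(Y[...,2]<z1)&(np.hypot(Y[...,0]-c[0],Y[...,1]-c[1])<R+.008); q=Y[m]
    f=least_squares(lambda p:np.hypot(q[:,0]-p[0],q[:,1]-p[1])-R,c,loss="soft_l1",f_scale=.001)
    return m.sum(),f.x,np.sqrt(np.mean(f.fun**2))
E
python3 - <<'E'
from h import *
D={k:np.load(f"/tmp/{k}.npz")["d"] for k in("top0","scene0","scene1","top1")}
for k in("top0","scene0","scene1"):
    n=k[:-1]
    print(k,"wide",mouth(n,D[k],H(0,-.035),.01625),"narrow",mouth(n,D[k],H(0,.015),.01225))
print("core held",cyl("scene",D["scene1"],np.array([.606,-.068]),.015,.137,.168))
print("thick0",cyl("scene",D["scene0"],np.array([.597,-.3035]),.015,.01,.068),cyl("top",D["top0"],np.array([.597,-.3035]),.015,.01,.068))
print("thin0",cyl("scene",D["scene0"],np.array([.5404,.363]),.011,.01,.068),cyl("top",D["top0"],np.array([.5404,.363]),.011,.01,.068))
E
```

```text
top0 wide (np.int64(114), array([ 0.6051, -0.0693]), ((0.6094144582748413, -0.06864199787378311), 0.022173304110765457)) narrow (np.int64(68), array([ 0.5946, -0.0204]), ((0.5976350903511047, -0.021790632978081703), 0.016515586525201797))
scene0 wide (np.int64(134), array([ 0.6084, -0.068 ]), ((0.6081393957138062, -0.07276894152164459), 0.021838046610355377)) narrow (np.int64(79), array([ 0.5983, -0.0183]), ((0.5964969992637634, -0.020226294174790382), 0.018929535523056984))
scene1 wide (np.int64(125), array([ 0.6094, -0.0672]), ((0.606988787651062, -0.0696573406457901), 0.023875581100583076)) narrow (np.int64(77), array([ 0.5987, -0.0191]), ((0.5988410711288452, -0.022407174110412598), 0.015296527184545994))
core held (np.int64(122), array([ 0.6066, -0.0695]), np.float64(0.0009299675212150834))
thick0 (np.int64(178), array([ 0.5983, -0.3052]), np.float64(0.0013632249852246524)) (np.int64(69), array([ 0.5961, -0.3056]), np.float64(0.0005785689057279417))
thin0 (np.int64(131), array([0.5407, 0.3635]), np.float64(0.0006975752964645599)) (np.int64(52), array([0.5389, 0.3637]), np.float64(0.0005249886543098305))h.py:28: RuntimeWarning: divide by zero encountered in divide
  Q=o+(Y-o)*((z-o[2])/(Y[...,2]-o[2]))[...,None]
h.py:28: RuntimeWarning: invalid value encountered in multiply
  Q=o+(Y-o)*((z-o[2])/(Y[...,2]-o[2]))[...,None]
```

>>> jog_arm --plan "0 -0.09 0 0 0 0 1;0 0 0.4 0 0 0 1;0 0 0.4 0 0 0 1;0 0 0.4 0 0 0 1;0 0 0.4 0 0 0 1;0 0 0.4 0 0 0 1;0 0 0.4 0 0 0 1;0 0 0.4 0 0 0 1;0 0 0.4 0 0 0 1;0 0 0 0 0 0 1"

```text
time_s: 7.2
tcp_pos: [0.6081, -0.0684, 0.0919]
ee_rot: [[0.209, -0.978, -0.004], [-0.978, -0.209, -0.0], [-0.001, 0.004, -1.0]]
wrist_force: [0.3, -0.2, -4.4]
gripper_width: 0.333
gripper_force: 30.0
```

```bash
python3 -W ignore - <<'E'
from h import *
s=r.sense(); print(s["tcp_pos"],s["wrist_force"])
a=[]
for i in range(4):
    p,d=r.capture("scene"); a.append(cyl("scene",d,s["tcp_pos"][:2],.015,.056,.085)[1])
print(np.mean(a,0),np.std(a,0))
p0,d0=np.load("/tmp/scene0.npz").values() if 0 else (np.load("/tmp/scene0.npz")["p"],np.load("/tmp/scene0.npz")["d"])
u,v=proj("scene",[*H(0,-.035),.05])[0].astype(int)
c=lambda q:cv2.resize(q[v-35:v+35,u-35:u+35,::-1],(400,400),interpolation=cv2.INTER_CUBIC)
cv2.imwrite("pics/e0.png",np.hstack([c(p),c(p0)]))
E
```

```text
[ 0.6081 -0.0684  0.0919] [ 0.3341 -0.2338 -4.3993]
[ 0.6096 -0.0692] [0.0008 0.0001]
```

View pics/e0.png

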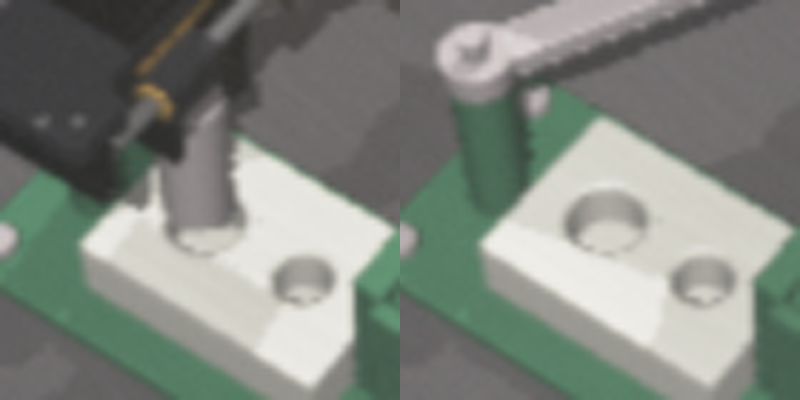

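The core (162–234 in the crop) sits slightly left of the bore (165–246), so it needs about 2 mm to the image right. I'll shift it and probe down gently.

>>> jog_arm --plan "-0.05 0.055 0 0 0 0 1;0 0 0.1 0 0 0 1;0 0 0.1 0 0 0 1;0 0 0.1 0 0 0 1;0 0 0.1 0 0 0 1;0 0 0.05 0 0 0 1;0 0 0.05 0 0 0 1;0 0 0.05 0 0 0 1;0 0 0 0 0 0 1;0 0 0 0 0 0 1"

```text
time_s: 8.4
tcp_pos: [0.6079, -0.0675, 0.0802]
ee_rot: [[0.21, -0.978, 0.0], [-0.978, -0.21, -0.0], [0.0, -0.0, -1.0]]
wrist_force: [-0.0, 0.6, -4.8]
gripper_width: 0.327
gripper_force: 30.0
```

>>> jog_arm --plan "0 0 0.05 0 0 0 1;0 0 0.05 0 0 0 1;0 0 0.05 0 0 0 1;0 0 0.05 0 0 0 1;0 0 0.05 0 0 0 1;0 0 0.05 0 0 0 1;0 0 0 0 0 0 1;0 0 0 0 0 0 1;0 0 0 0 0 0 1;0 0 0 0 0 0 1"

```text
time_s: 9.4
tcp_pos: [0.6077, -0.0675, 0.0727]
ee_rot: [[0.21, -0.978, -0.0], [-0.978, -0.21, 0.0], [-0.0, 0.0, -1.0]]
wrist_force: [-0.7, 0.4, -4.0]
gripper_width: 0.33
gripper_force: 30.0
```

In the bore with no contact force. I'll seat it, release and rise.

>>> jog_arm --plan "0 0 0.1 0 0 0 1;0 0 0.1 0 0 0 1;0 0 0.1 0 0 0 1;0 0 0.1 0 0 0 1;0 0 0.1 0 0 0 1;0 0 0.1 0 0 0 1;0 0 0 0 0 0 1;0 0 0 0 0 0 -0.2;0 0 0 0 0 0 -0.2;0 0 0 0 0 0 -0.2"

```text
time_s: 10.4
tcp_pos: [0.609, -0.0674, 0.0589]
ee_rot: [[0.21, -0.978, 0.003], [-0.978, -0.21, 0.0], [0.001, -0.003, -1.0]]
wrist_force: [0.7, -0.3, -0.1]
gripper_width: 0.523
gripper_force: 0.0
```

```bash
python3 -W ignore - <<'E'
from h import *
s=r.sense(); print(s["tcp_pos"],s["wrist_force"],s["gripper_width"]*87,s["gripper_force"])
a=to([.5398,.3633,s["tcp_pos"][2]]); print(a)
E
```

```text
[ 0.609  -0.0674  0.0589] [ 0.7391 -0.2745 -0.1127] 45.522854566924764 0.0
[-17.4244  -0.9143  -0.0078]
```

>>> jog_arm --plan "0 0 -0.81 0 0 0 -0.2;0 0 -0.81 0 0 0 -0.2;0 0 -0.81 0 0 0 -0.2;0 0 -0.81 0 0 0 -0.2;-0.87 -0.048 0 0 0 0 -0.2;-0.87 -0.048 0 0 0 0 -0.2;-0.87 -0.048 0 0 0 0 -0.2;-0.87 -0.048 0 0 0 0 -0.2;-0.87 -0.048 0 0 0 0 -0.2;-0.87 -0.048 0 0 0 0 -0.2"

```text
time_s: 11.4
tcp_pos: [0.5878, 0.0626, 0.1396]
ee_rot: [[0.21, -0.978, 0.002], [-0.978, -0.21, 0.0], [-0.0, -0.002, -1.0]]
wrist_force: [1.1, 0.3, 0.4]
gripper_width: 0.597
gripper_force: 0.0
```

>>> jog_arm --plan "-0.87 -0.048 0 0 0 0 -0.2;-0.87 -0.048 0 0 0 0 -0.2;-0.87 -0.048 0 0 0 0 -0.2;-0.87 -0.048 0 0 0 0 -0.2;-0.87 -0.048 0 0 0 0 -0.2;-0.87 -0.048 0 0 0 0 -0.2;-0.87 -0.048 0 0 0 0 -0.2;-0.87 -0.048 0 0 0 0 -0.2;-0.87 -0.048 0 0 0 0 -0.2;-0.87 -0.048 0 0 0 0 -0.2"

```text
time_s: 12.4
tcp_pos: [0.5538, 0.278, 0.1396]
ee_rot: [[0.21, -0.978, 0.002], [-0.978, -0.21, 0.001], [-0.001, -0.002, -1.0]]
wrist_force: [0.3, 0.2, -0.7]
gripper_width: 0.603
gripper_force: 0.0
```

>>> jog_arm --plan "-0.87 -0.048 0 0 0 0 -0.2;-0.87 -0.048 0 0 0 0 -0.2;-0.87 -0.048 0 0 0 0 -0.2;-0.87 -0.048 0 0 0 0 -0.2;0 0 0.2 0 0 0 -0.2;0 0 0.2 0 0 0 -0.2;0 0 0.2 0 0 0 -0.2;0 0 0.2 0 0 0 -0.2;0 0 0 0 0 0 -0.2;0 0 0 0 0 0 -0.2"

```text
time_s: 13.4
tcp_pos: [0.5402, 0.3624, 0.1186]
ee_rot: [[0.209, -0.978, -0.0], [-0.978, -0.209, -0.0], [0.0, 0.0, -1.0]]
wrist_force: [0.2, 1.0, -0.2]
gripper_width: 0.603
gripper_force: 0.0
```

```bash
python3 -W ignore - <<'E'
from h import *
s=r.sense(); print(s["tcp_pos"],s["ee_rot"],s["gripper_width"]*87)
print(to([.541,.3635,.04]))
p,d=r.capture("scene"); np.savez("/tmp/scene2.npz",p=p,d=d)
for n in range(3):
    p,d=r.capture("scene"); print("thin",cyl("scene",d,np.array([.541,.3635]),.011,.01,.068),"thick",cyl("scene",d,np.array([.608,-.068]),.015,.05,.084))
Y=cloud("scene",d); m=(np.hypot(Y[...,0]-.608,Y[...,1]+.068)<.012)&(Y[...,2]>.06); print("thick top z",np.percentile(Y[m][:,2],[50,90,98]))
for nm,(x,y) in dict(wide=(0,-.035),pin=(0,.15)).items(): print(nm,proj("scene",[*H(x,y),.08]))
E
```

```text
[0.5402 0.3624 0.1186] [[ 0.2092 -0.9779 -0.0001]
 [-0.9779 -0.2092 -0.0003]
 [ 0.0003  0.0001 -1.    ]] 52.481165739539094
[-0.0389 -0.0397  3.1449]
thin (np.int64(72), array([0.5407, 0.3635]), np.float64(0.0007712126955321735)) thick (np.int64(107), array([ 0.6081, -0.0685]), np.float64(0.0009683344033452685))
thin (np.int64(74), array([0.5405, 0.3635]), np.float64(0.0006903102433194558)) thick (np.int64(106), array([ 0.6082, -0.0688]), np.float64(0.0010452319989713264))
thin (np.int64(73), array([0.5407, 0.3636]), np.float64(0.0007195307979330772)) thick (np.int64(102), array([ 0.6084, -0.0685]), np.float64(0.0009834548089091857))
thick top z [0.0902 0.0924 0.0928]
wide [[264.9675 240.8221]]
pin [[332.2597 281.0636]]
```

The thick core is seated: its top measures about 0.091. Now the thin core.

>>> jog_arm --plan "-0.04 -0.02 0 0 0 0 -0.2;0 0 0.63 0 0 0 -0.2;0 0 0.63 0 0 0 -0.2;0 0 0.63 0 0 0 -0.2;0 0 0.63 0 0 0 -0.2;0 0 0.63 0 0 0 -0.2;0 0 0 0 0 0 1;0 0 0 0 0 0 1;0 0 0 0 0 0 1;0 0 0 0 0 0 1"

```text
time_s: 14.6
tcp_pos: [0.5409, 0.3645, 0.0411]
ee_rot: [[0.21, -0.978, 0.002], [-0.978, -0.21, 0.001], [-0.001, -0.002, -1.0]]
wrist_force: [0.1, 0.2, -1.3]
gripper_width: 0.315
gripper_force: 0.0
```

```bash
python3 -W ignore - <<'E'
from h import *
s=r.sense(); print(s["tcp_pos"],s["gripper_width"]*87,s["gripper_force"],s["wrist_force"])
print(to([.5977,-.0199,.16]))
E
```

```text
[0.5409 0.3645 0.0411] 27.425108086052656 0.0 [ 0.1     0.2422 -1.2697]
[15.5043  0.9957 -4.7735]
```

>>> jog_arm --plan "0 0 0 0 0 0 1;0 0 0 0 0 0 1;0 0 0 0 0 0 1;0 0 -0.9 0 0 0 1;0 0 -0.9 0 0 0 1;0 0 -0.9 0 0 0 1;0 0 -0.9 0 0 0 1;0 0 -0.9 0 0 0 1;0.86 0.055 0 0 0 0 1;0.86 0.055 0 0 0 0 1"

```text
time_s: 15.6
tcp_pos: [0.5458, 0.3202, 0.1517]
ee_rot: [[0.21, -0.978, -0.002], [-0.978, -0.21, -0.0], [0.0, 0.002, -1.0]]
wrist_force: [-0.5, -0.7, -2.3]
gripper_width: 0.235
gripper_force: 30.0
```

>>> jog_arm --plan "0.86 0.055 0 0 0 0 1;0.86 0.055 0 0 0 0 1;0.86 0.055 0 0 0 0 1;0.86 0.055 0 0 0 0 1;0.86 0.055 0 0 0 0 1;0.86 0.055 0 0 0 0 1;0.86 0.055 0 0 0 0 1;0.86 0.055 0 0 0 0 1;0.86 0.055 0 0 0 0 1;0.86 0.055 0 0 0 0 1"

```text
time_s: 16.6
tcp_pos: [0.5777, 0.1056, 0.1516]
ee_rot: [[0.209, -0.978, -0.002], [-0.978, -0.209, -0.001], [0.0, 0.002, -1.0]]
wrist_force: [0.6, -0.1, -3.0]
gripper_width: 0.237
gripper_force: 30.0
```

>>> jog_arm --plan "0.86 0.055 0 0 0 0 1;0.86 0.055 0 0 0 0 1;0.86 0.055 0 0 0 0 1;0.86 0.055 0 0 0 0 1;0.86 0.055 0 0 0 0 1;0.86 0.055 0 0 0 0 1;0 0 0.4 0 0 0 1;0 0 0.4 0 0 0 1;0 0 0.4 0 0 0 1;0 0 0 0 0 0 1"

```text
time_s: 17.6
tcp_pos: [0.5954, -0.0195, 0.1199]
ee_rot: [[0.21, -0.978, -0.005], [-0.978, -0.21, -0.0], [-0.001, 0.005, -1.0]]
wrist_force: [-0.5, -0.1, -2.2]
gripper_width: 0.237
gripper_force: 30.0
```

```bash
python3 -W ignore - <<'E'
from h import *
s=r.sense(); t=s["tcp_pos"]; print(t,s["gripper_width"]*87,s["gripper_force"],s["wrist_force"])
a=[]
for i in range(6):
    p,d=r.capture("scene"); q=cyl("scene",d,t[:2],.011,t[2]-.036,t[2]-.006); a.append(q[1])
print(q,np.mean(a,0),np.std(a,0))
print("narrow",mouth("scene",d,np.array([.5977,-.0199]),.01225)[:2])
u,v=proj("scene",[*H(0,.015),.06])[0].astype(int)
c=lambda q:cv2.resize(q[v-35:v+35,u-35:u+35,::-1],(400,400),interpolation=cv2.INTER_CUBIC)
cv2.imwrite("pics/f0.png",np.hstack([c(p),c(np.load("/tmp/scene2.npz")["p"])]))
E
```

```text
[ 0.5954 -0.0195  0.1199] 20.655182505246664 29.991258524955597 [-0.4777 -0.0921 -2.2411]
(np.int64(72), array([ 0.5976, -0.0201]), np.float64(0.0008621825966079799)) [ 0.5969 -0.0203] [0.0008 0.0002]
narrow (np.int64(74), array([ 0.5981, -0.0187]))
```

View pics/f0.png

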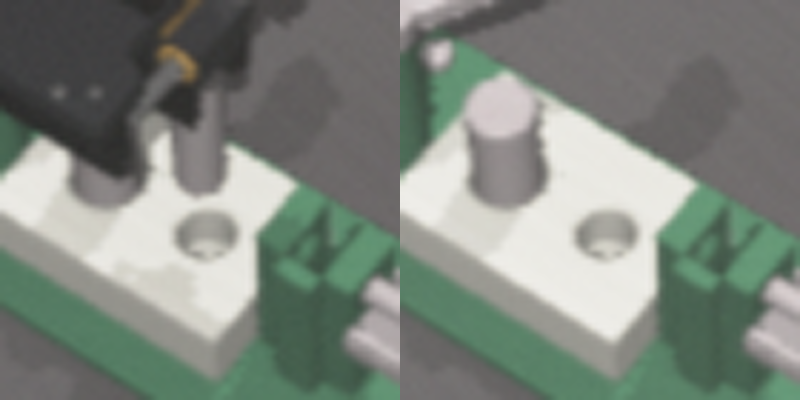

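```bash
python3 -W ignore - <<'E'
from h import *
T=[];a=[]
for i in range(8):
    p,d=r.capture("scene"); s=r.sense(); t=s["tcp_pos"]; T.append(t); a.append(cyl("scene",d,[.597,-.02],.011,.084,.114)[1])
print(np.mean(T,0),np.std(T,0),np.mean(a,0))
# lateral offset: core silhouette columns vs bore columns, depth-based masks
Y=cloud("scene",d); c=np.mean(a,0)
m=(Y[...,2]>.086)&(Y[...,2]<.108)&(np.hypot(Y[...,0]-.597,Y[...,1]+.02)<.02)
v,u=np.nonzero(m); w=np.array([u[v==k].mean() for k in np.unique(v)]); z=np.array([Y[k][m[k]][:,2].mean() for k in np.unique(v)])
print("core cols",w,z)
print("model cols",[proj("scene",[.5975,-.02,k])[0,0] for k in z])
p2=np.load("/tmp/scene2.npz")["d"]
Y=cloud("scene",p2); o=r.get_calibration("scene")["extrinsics"][:3,3]; Q=o+(Y-o)*((.042-o[2])/(Y[...,2]-o[2]))[...,None]
m=(Y[...,2]<.038)&(np.hypot(Q[...,0]-.5975,Q[...,1]+.02)<.02); v,u=np.nonzero(m)
for k in np.unique(v): print(k,u[v==k].min(),u[v==k].max(),end="; ")
print(proj("scene",[.5975,-.02,.042]))
E
```

```text
[ 0.5974 -0.0195  0.1227] [0.0001 0.0001 0.0002] [ 0.5974 -0.0204]
core cols [281.5    282.3333 282.1429 281.5    282.     282.     281.5    282.
 281.5   ] [0.1073 0.1041 0.1039 0.1025 0.0994 0.0948 0.0927 0.09   0.0868]
model cols [np.float64(281.62883853933727), np.float64(281.6923963069656), np.float64(281.6953614089356), np.float64(281.7227306092918), np.float64(281.7846889873162), np.float64(281.8741934721893), np.float64(281.9158804593829), np.float64(281.9670407927047), np.float64(282.02898085949084)]
255 278 283; 257 280 284; 258 282 285; 259 280 288; 260 279 288; 261 278 288; 262 278 288; 263 279 290; 264 279 287; 265 276 289; 267 280 280; [[282.8658 260.7765]]
```

>>> jog_arm --plan "-0.03 0 0.3 0 0 0 1;0 0 0.3 0 0 0 1;0 0 0.3 0 0 0 1;0 0 0.3 0 0 0 1;0 0 0.2 0 0 0 1;0 0 0.1 0 0 0 1;0 0 0.05 0 0 0 1;0 0 0.05 0 0 0 1;0 0 0.05 0 0 0 1;0 0 0 0 0 0 1"

```text
time_s: 19.3
tcp_pos: [0.5972, -0.0189, 0.0813]
ee_rot: [[0.21, -0.978, 0.0], [-0.978, -0.21, 0.0], [-0.0, -0.0, -1.0]]
wrist_force: [1.6, 0.4, -1.7]
gripper_width: 0.238
gripper_force: 30.0
```

>>> jog_arm --plan "0 0 0.05 0 0 0 1;0 0 0.05 0 0 0 1;0 0 0 0 0 0 1;0 0 0 0 0 0 1;0 0 0 0 0 0 1;0 0 0 0 0 0 1;0 0 0 0 0 0 1;0 0 0 0 0 0 1;0 0 0 0 0 0 1;0 0 0 0 0 0 1"

```text
time_s: 20.3
tcp_pos: [0.5971, -0.0189, 0.0787]
ee_rot: [[0.21, -0.978, -0.0], [-0.978, -0.21, -0.0], [-0.0, 0.0, -1.0]]
wrist_force: [0.5, -0.0, -2.0]
gripper_width: 0.237
gripper_force: 30.0
```

>>> jog_arm --plan "0 0 0.1 0 0 0 1;0 0 0.1 0 0 0 1;0 0 0.1 0 0 0 1;0 0 0.1 0 0 0 1;0 0 0.1 0 0 0 1;0 0 0.1 0 0 0 1;0 0 0.1 0 0 0 1;0 0 0.1 0 0 0 1;0 0 0 0 0 0 1;0 0 0 0 0 0 1"

```text
time_s: 21.3
tcp_pos: [0.5972, -0.0189, 0.0587]
ee_rot: [[0.21, -0.978, -0.0], [-0.978, -0.21, -0.0], [0.0, 0.0, -1.0]]
wrist_force: [0.7, -0.1, -1.9]
gripper_width: 0.236
gripper_force: 30.0
```

>>> jog_arm --plan "0 0 0 0 0 0 -0.2;0 0 0 0 0 0 -0.2;0 0 0 0 0 0 -0.2;0 0 0 0 0 0 -0.2;0 0 -0.8 0 0 0 -0.2;0 0 -0.8 0 0 0 -0.2;0 0 -0.8 0 0 0 -0.2;0 0 -0.8 0 0 0 -0.2;0 0 -0.8 0 0 0 -0.4;0 0 0 0 0 0 -0.4"

```text
time_s: 22.3
tcp_pos: [0.5993, -0.0187, 0.1622]
ee_rot: [[0.21, -0.978, 0.007], [-0.978, -0.21, 0.001], [0.001, -0.007, -1.0]]
wrist_force: [0.7, -0.3, 0.5]
gripper_width: 0.678
gripper_force: 0.0
```

```bash
python3 -W ignore - <<'E'
from h import *
s=r.sense(); print(s["tcp_pos"],s["wrist_force"])
p,d=r.capture("scene"); Y=cloud("scene",d); np.savez("/tmp/scene3.npz",p=p,d=d)
for c in((.608,-.0685),(.5977,-.02)):
    m=(np.hypot(Y[...,0]-c[0],Y[...,1]-c[1])<.010)&(Y[...,2]>.06); print("top z",m.sum(),np.percentile(Y[m][:,2],[30,50,80]))
# gate handle: points above .115 near gate
G=H(0,-.095); v=Y[...,:2]-G; rr=np.hypot(v[...,0],v[...,1]); gx=v@HX; gy=v@HY
m=(Y[...,2]>.118)&(Y[...,2]<.14)&(rr>.11)&(rr<.155)&(gx<-.03); q=Y[m]; print("handle",m.sum(),q.mean(0),q[:,2].max())
m=(abs(Y[...,2]-.109)<.004)&(rr>.03)&(rr<.12)&(gx<-.02); print("bar ang",np.degrees(np.median(np.arctan2(-gx[m],gy[m]))),m.sum())
# pin head
hx=(Y[...,:2]-O)@HX; hy=(Y[...,:2]-O)@HY
m=(Y[...,2]>.07)&(Y[...,2]<.095)&(abs(hx)<.016)&(hy>.104)&(hy<.18)
for lo in np.arange(.104,.18,.006):
    k=m&(hy>=lo)&(hy<lo+.006); 
    if k.sum(): print(round(lo,3),k.sum(),Y[k][:,2].max(),hx[k].mean())
E
```

```text
[ 0.5993 -0.0187  0.1622] [ 0.7353 -0.3468  0.4568]
top z 21 [0.0893 0.09   0.0912]
top z 156 [0.0908 0.5521 0.5531]Traceback (most recent call last):
  File "<stdin>", line 8, in <module>
    return umr_maximum(a, axis, None, out, keepdims, initial, where)
ValueError: zero-size array to reduction operation maximum which has no identity
```

```bash
cat > pg.py <<'E'
from h import *
def gate(n,d):
    Y=cloud(n,d); G=H(0,-.095); v=Y[...,:2]-G; rr=np.hypot(v[...,0],v[...,1]); gx=v@HX; gy=v@HY
    m=(Y[...,2]>.118)&(Y[...,2]<.14)&(rr>.11)&(rr<.155); q=Y[m]
    if len(q): print("handle",len(q),q.mean(0),q[:,2].max(),"ang",np.degrees(np.arctan2(-gx[m].mean(),gy[m].mean())))
    m=(abs(Y[...,2]-.109)<.004)&(rr>.03)&(rr<.12); print("bar ang",np.degrees(np.percentile(np.arctan2(-gx[m],gy[m]),[25,50,75])),m.sum())
def pin(n,d):
    Y=cloud(n,d); hx=(Y[...,:2]-O)@HX; hy=(Y[...,:2]-O)@HY
    m=(Y[...,2]>.07)&(Y[...,2]<.095)&(abs(hx)<.016)&(hy>.101)&(hy<.18)
    for lo in np.arange(.101,.18,.004):
        k=m&(hy>=lo)&(hy<lo+.004)
        if k.sum(): print(n,round(lo,3),k.sum(),"zmax %.4f x %.4f"%(Y[k][:,2].max(),hx[k].mean()))
E
python3 -W ignore - <<'E'
from pg import *
for k in("scene0","top0","scene1","scene2"):
    d=np.load(f"/tmp/{k}.npz")["d"]; print(k); gate(k[:-1],d)
for k in("scene0","top0"): pin(k[:-1],np.load(f"/tmp/{k}.npz")["d"])
a=np.radians(62.3); h=H(-.135*np.sin(a),-.095+.135*np.cos(a)); print("pred handle",h, to([*h,.16]))
E
```

```text
scene0
handle 40 [ 0.4925 -0.09    0.1265] 0.13330335524713954 ang 61.2878093084347
bar ang [56.9618 60.7787 64.8819] 268
top0
handle 26 [ 0.4871 -0.0914  0.1308] 0.13607443286724807 ang 62.50578727598249
bar ang [59.2051 62.985  66.8332] 260
scene1
handle 35 [ 0.4918 -0.0903  0.1276] 0.13276808494692227 ang 61.4862546285033
bar ang [57.5639 60.7581 64.0557] 165
scene2
handle 41 [ 0.4922 -0.0901  0.1262] 0.1317427438638341 ang 61.37211251878168
bar ang [56.7886 60.7972 65.0288] 275
scene 0.101 9 zmax 0.0811 x 0.0026
scene 0.105 9 zmax 0.0807 x 0.0028
scene 0.109 9 zmax 0.0827 x 0.0010
scene 0.113 11 zmax 0.0822 x 0.0015
scene 0.117 9 zmax 0.0816 x 0.0037
scene 0.121 11 zmax 0.0813 x 0.0022
scene 0.125 7 zmax 0.0808 x 0.0042
scene 0.129 13 zmax 0.0832 x 0.0017
scene 0.133 7 zmax 0.0813 x 0.0028
scene 0.137 11 zmax 0.0804 x 0.0034
scene 0.141 9 zmax 0.0807 x 0.0015
scene 0.145 11 zmax 0.0809 x 0.0039
scene 0.149 9 zmax 0.0857 x 0.0047
scene 0.153 19 zmax 0.0887 x 0.0049
scene 0.157 27 zmax 0.0868 x 0.0024
top 0.101 7 zmax 0.0821 x -0.0028
top 0.105 7 zmax 0.0793 x 0.0009
top 0.109 7 zmax 0.0843 x -0.0033
top 0.113 7 zmax 0.0834 x -0.0016
top 0.117 6 zmax 0.0794 x -0.0029
top 0.121 8 zmax 0.0846 x 0.0004
top 0.125 7 zmax 0.0823 x -0.0023
top 0.129 8 zmax 0.0822 x -0.0000
top 0.133 7 zmax 0.0829 x -0.0030
top 0.137 8 zmax 0.0820 x -0.0022
top 0.141 6 zmax 0.0812 x -0.0032
top 0.145 7 zmax 0.0824 x -0.0014
top 0.149 13 zmax 0.0868 x -0.0021
top 0.153 12 zmax 0.0861 x -0.0037
top 0.157 7 zmax 0.0855 x -0.0026
pred handle [ 0.4894 -0.0916] [ 1.9381  4.8613 -0.0076]
```

>>> jog_arm --plan "0.31 0.8 0 0 0 0 -0.4;0.31 0.8 0 0 0 0 -0.4;0.31 0.8 0 0 0 0 -0.4;0.31 0.8 0 0 0 0 -0.4;0.31 0.8 0 0 0 0 -0.4;0.31 0.8 0 0 0 0 -0.4;0 0 0 0 0 -0.97 -0.4;0 0 0 0 0 -0.97 -0.4;0 0 0 0 0 -0.97 -0.4;0 0 0 0 0 -0.97 -0.4"

```text
time_s: 23.35
tcp_pos: [0.4887, -0.0896, 0.1576]
ee_rot: [[0.688, -0.726, -0.002], [-0.726, -0.688, 0.0], [-0.002, 0.001, -1.0]]
wrist_force: [0.3, 0.2, 0.4]
gripper_width: 0.703
gripper_force: 0.0
```

>>> jog_arm --plan "0 0 0 0 0 -0.97 -0.4;0 0 0 0 0 -0.97 -0.4;0 0 0 0 0 -0.97 -0.4;0 0 0 0 0 -0.97 -0.4;0 0 0.1 0 0 0 -0.4;0 0 0 0 0 0 -0.4;0 0 0 0 0 0 -0.4;0 0 0 0 0 0 -0.4;0 0 0 0 0 0 -0.4;0 0 0 0 0 0 -0.4"

```text
time_s: 24.35
tcp_pos: [0.4896, -0.0895, 0.1563]
ee_rot: [[0.962, -0.273, 0.0], [-0.273, -0.962, 0.0], [0.0, -0.0, -1.0]]
wrist_force: [0.5, 0.2, -0.1]
gripper_width: 0.698
gripper_force: 0.0
```

```bash
sed -i 's/O=np.array(\[.5995,-.035\])/O=np.array([.6006,-.0346])/' h.py; python3 -W ignore - <<'E'
from pg import *
s=r.sense(); print(s["tcp_pos"],s["ee_rot"]); print(to([.4907,-.09,.115]))
for i in range(2):
    p,d=r.capture("scene")
gate("scene",d)
Y=cloud("scene",d)
for c in((.608,-.0685),(.5977,-.02)):
    m=(np.hypot(Y[...,0]-c[0],Y[...,1]-c[1])<.010)&(Y[...,2]>.06)&(Y[...,2]<.12); print("top z",m.sum(),np.percentile(Y[m][:,2],[30,50,80]))
print(proj("scene",[.4907,-.09,.12]))
u,v=proj("scene",[.53,-.05,.1])[0].astype(int); cv2.imwrite("pics/g0.png",cv2.resize(p[v-75:v+75,u-100:u+100,::-1],None,fx=4,fy=4,interpolation=cv2.INTER_CUBIC))
E
```

```text
[ 0.4896 -0.0895  0.1563] [[ 0.9621 -0.2729  0.0002]
 [-0.2729 -0.9621  0.    ]
 [ 0.0001 -0.0001 -1.    ]]
[0.0468 0.0059 1.65  ]
handle 41 [ 0.4925 -0.09    0.1267] 0.13372542478177407 ang 61.56568254517032
bar ang [57.5008 61.4006 65.3886] 266
top z 48 [0.0895 0.0903 0.0915]
top z 69 [0.0885 0.0896 0.0914]
[[296.3472 198.0489]]
```

View pics/g0.png

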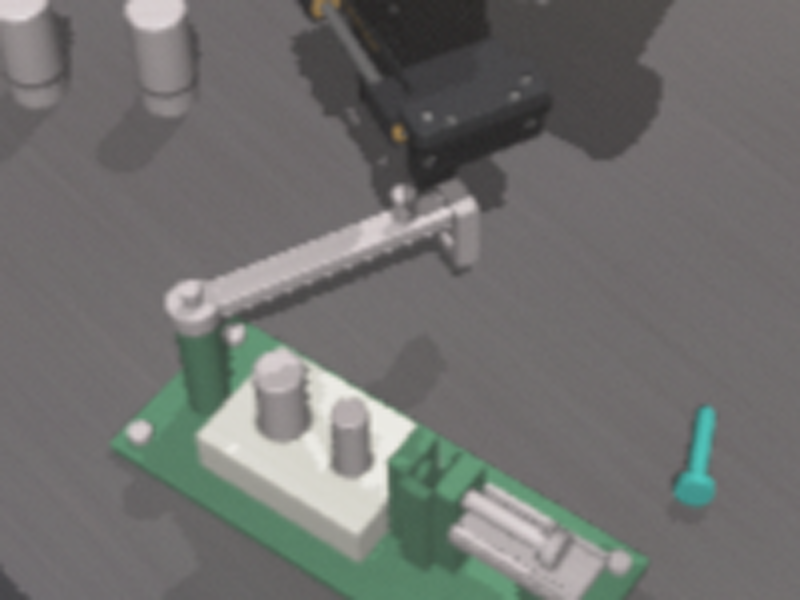

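Both cores stand fully down, with tops at about 0.090. The handle at (402,195) in the crop is under the open fingers. I'll descend and cage it.

>>> jog_arm --plan "0.05 0 0.41 0 0 0 -0.4;0 0 0.41 0 0 0 -0.4;0 0 0.41 0 0 0 -0.4;0 0 0.41 0 0 0 -0.4;0 0 0 0 0 0 0.45;0 0 0 0 0 0 0.45;0 0 0 0 0 0 0.45;0 0 0 0 0 0 0.45;0 0 0 0 0 0 0.45;0 0 0 0 0 0 0.45"

```text
time_s: 25.45
tcp_pos: [0.4909, -0.0899, 0.1155]
ee_rot: [[0.962, -0.272, 0.001], [-0.272, -0.962, 0.0], [0.001, -0.0, -1.0]]
wrist_force: [-0.3, 0.2, 0.1]
gripper_width: 0.3
gripper_force: 0.0
```

>>> jog_arm --plan "0.02 -0.3 0 0 0 0.4 0.45;0.03 -0.58 0 0 0 0.775 0.45;0.03 -0.58 0 0 0 0.775 0.45;0.03 -0.58 0 0 0 0.775 0.45;0.03 -0.58 0 0 0 0.775 0.45;0.03 -0.58 0 0 0 0.775 0.45;0 0 0 0 0 0 0.45;0 0 0 0 0 0 0.45;0 0 0 0 0 0 0.45;0 0 0 0 0 0 0.45"

```text
time_s: 26.45
tcp_pos: [0.5333, -0.0241, 0.1153]
ee_rot: [[0.643, -0.766, -0.0], [-0.766, -0.643, 0.0], [-0.0, 0.0, -1.0]]
wrist_force: [-0.2, -0.3, 1.3]
gripper_width: 0.275
gripper_force: 0.0
```

```bash
python3 -W ignore - <<'E'
from pg import *
s=r.sense(); t=s["tcp_pos"]; R=s["ee_rot"]; v=t[:2]-H(0,-.095); print(t,"tool r",np.hypot(*v),"ang",np.degrees(np.arctan2(-v@HX,v@HY)),"yaw y",np.degrees(np.arctan2(R[1,1],R[0,1]))%360-192.1,s["gripper_width"]*87,s["wrist_force"])
p,d=r.capture("scene"); gate("scene",d)
E
```

```text
[ 0.5333 -0.0241  0.1153] tool r 0.13529145977963275 ang 28.04179737839946 yaw y 27.908256728846936 23.968011857676643 [-0.2343 -0.3154  1.2807]
bar ang [56.5344 62.159  66.3195] 191
```

```bash
python3 -W ignore - <<'E'
from pg import *
p,d=r.capture("scene"); np.savez("/tmp/scene4.npz",p=p,d=d)
u,v=proj("scene",[.55,-.03,.1])[0].astype(int); cv2.imwrite("pics/h0.png",cv2.resize(p[v-75:v+75,u-100:u+100,::-1],None,fx=4,fy=4,interpolation=cv2.INTER_CUBIC))
E
```

```text
(no output)
```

View pics/h0.png

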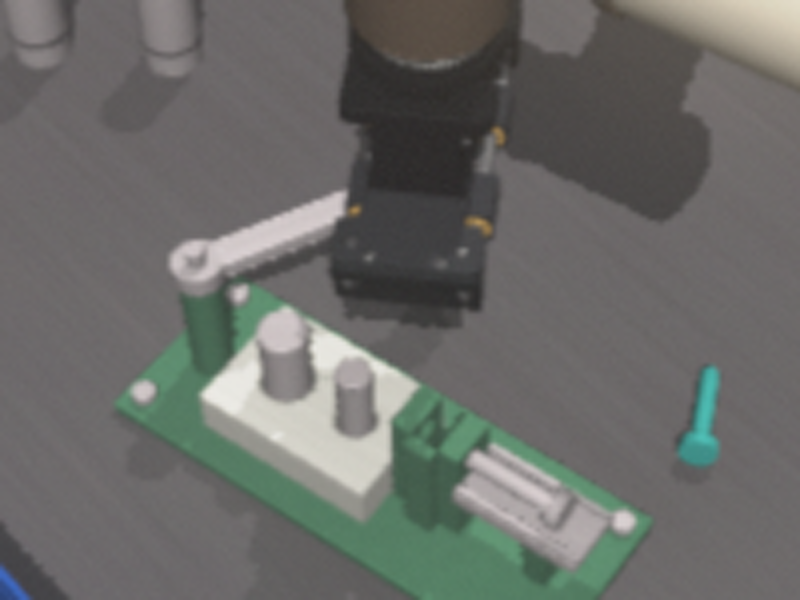

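```bash
python3 -W ignore - <<'E'
from pg import *
d=np.load("/tmp/scene4.npz")["d"]; Y=cloud("scene",d); s=r.sense(); t=s["tcp_pos"]; R=s["ee_rot"]
print(t, proj("scene",t), proj("scene",[.4907,-.09,.12]))
L=(Y-t)@R
m=(np.abs(L[...,0])<.06)&(np.abs(L[...,1])<.12)&(L[...,2]<.03)&(L[...,2]>-.09)&(Y[...,2]>.07)
for z in np.arange(-.09,.03,.01):
    k=m&(L[...,2]>=z)&(L[...,2]<z+.01)
    if k.sum(): print("z %.3f"%z,k.sum(),"x",L[k][:,0].min(),L[k][:,0].max(),"y",L[k][:,1].min(),L[k][:,1].max())
G=H(0,-.095); v=Y[...,:2]-G; rr=np.hypot(v[...,0],v[...,1]); a=np.degrees(np.arctan2(-(v@HX),v@HY))
for lo in np.arange(.03,.18,.02):
    k=(abs(Y[...,2]-.105)<.008)&(rr>lo)&(rr<lo+.02); print(round(lo,2),k.sum(),np.percentile(a[k],[10,50,90]) if k.any() else "")
E
```

```text
[ 0.5335 -0.024   0.1153] [[301.8228 225.8349]] [[296.3472 198.0489]]
z -0.000 9 x -0.01509092150941259 0.05953029322422184 y 0.043420938002506924 0.0934942949748654
z 0.010 1 x 0.05826584025073304 0.05826584025073304 y 0.04966042189733853 0.04966042189733853
z 0.020 272 x -0.04184864269714458 0.0472324064701944 y -0.10362977252216309 -0.04193784812531601
0.03 83 [46.8844 56.5186 73.1272]
0.05 79 [51.8344 57.7819 69.2575]
0.07 69 [55.4763 60.4984 67.5706]
0.09 10 [61.833  64.6526 67.5453]
0.11 0 
0.13 0 
0.15 0 
0.17 3 [57.4864 58.9252 59.7881]
```

>>> jog_arm --plan "0 0 -0.4 0 0 0 0.45;0 0 -0.4 0 0 0 0.45;0 0 -0.4 0 0 0 0.45;0 0 -0.4 0 0 0 0.45;0 -0.8 0 0 0 0 0.45;0 -0.8 0 0 0 0 0.45;0 0 0 0 0 0 0.45;0 0 0 0 0 0 0.45;0 0 0 0 0 0 0.45;0 0 0 0 0 0 0.45"

```text
time_s: 27.55
tcp_pos: [0.5639, 0.0017, 0.1554]
ee_rot: [[0.642, -0.766, -0.0], [-0.766, -0.642, -0.0], [-0.0, 0.0, -1.0]]
wrist_force: [-0.5, 1.5, 0.5]
gripper_width: 0.272
gripper_force: 0.0
```

```bash
python3 -W ignore - <<'E'
from pg import *
p,d=r.capture("scene"); gate("scene",d); np.savez("/tmp/scene5.npz",p=p,d=d); print(r.sense()["tcp_pos"])
u,v=proj("scene",[.55,-.03,.1])[0].astype(int); cv2.imwrite("pics/i0.png",cv2.resize(p[v-75:v+75,u-100:u+100,::-1],None,fx=4,fy=4,interpolation=cv2.INTER_CUBIC))
E
```

```text
bar ang [55.5624 61.5427 66.8495] 162
[0.564  0.0017 0.1554]
```

View pics/i0.png

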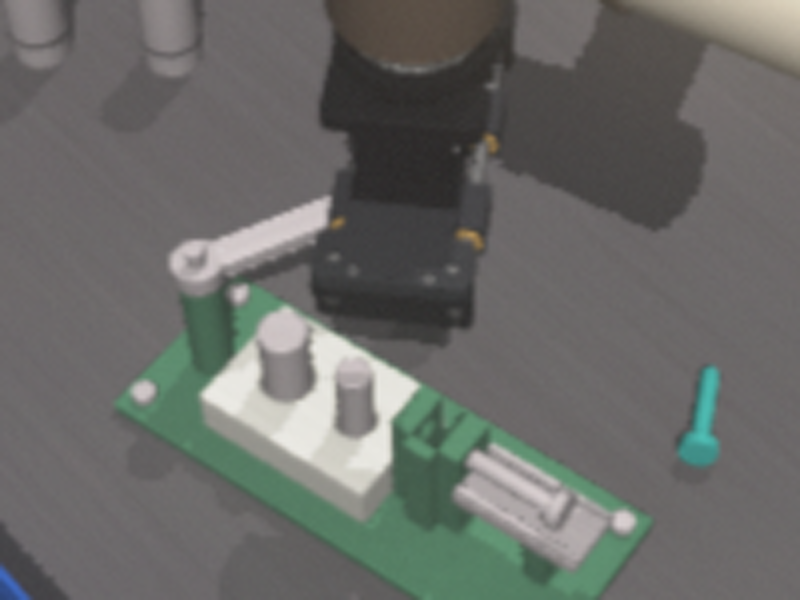

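The gate stayed at about 62°, so the cage slipped past the handle. I'll push the bar itself instead, using shut fingers deeper (TCP 0.097) from the open side.

>>> jog_arm --plan "0 0 0 0 0 -0.84 1;0 0 0 0 0 -0.84 1;0 0 0 0 0 -0.84 1;0 0 0 0 0 -0.84 1;0 0 0 0 0 -0.84 1;-0.137 0.715 0 0 0 0 1;-0.137 0.715 0 0 0 0 1;-0.137 0.715 0 0 0 0 1;-0.137 0.715 0 0 0 0 1;-0.137 0.715 0 0 0 0 1"

```text
time_s: 28.6
tcp_pos: [0.5217, -0.0805, 0.1554]
ee_rot: [[0.959, -0.284, 0.0], [-0.284, -0.959, -0.0], [0.0, -0.0, -1.0]]
wrist_force: [0.3, -0.4, 0.2]
gripper_width: 0.005
gripper_force: 0.0
```

>>> jog_arm --plan "-0.137 0.715 0 0 0 0 1;-0.137 0.715 0 0 0 0 1;-0.137 0.715 0 0 0 0 1;0 0 0.1 0 0 0 1;0 0 0 0 0 0 1;0 0 0 0 0 0 1;0 0 0 0 0 0 1;0 0 0 0 0 0 1;0 0 0 0 0 0 1;0 0 0 0 0 0 1"

```text
time_s: 29.6
tcp_pos: [0.4979, -0.1271, 0.1527]
ee_rot: [[0.959, -0.282, -0.0], [-0.282, -0.959, 0.0], [-0.0, -0.0, -1.0]]
wrist_force: [-0.0, 0.2, 0.0]
gripper_width: 0.004
gripper_force: 0.0
```

```bash
cat >> pg.py <<'E'
def tool():
    s=r.sense(); t=s["tcp_pos"]; R=s["ee_rot"]; v=t[:2]-H(0,-.095); print(t,"holder",(t[:2]-O)@HX,(t[:2]-O)@HY,"r",np.hypot(*v),"ang",np.degrees(np.arctan2(-v@HX,v@HY)),"yaw",np.degrees(np.arctan2(R[1,1],R[0,1]))%360-192.1,"w",s["gripper_width"]*87,s["wrist_force"])
E
python3 -W ignore - <<'E'
from pg import *
tool(); print(to([.4974,-.1278,.097]))
for n in("scene","top"):
    p,d=r.capture(n); print(n); gate(n,d)
E
```

```text
[ 0.4979 -0.1271  0.1527] holder -0.11982073967660022 -0.06886720216685387 r 0.12263740367129303 ang 77.69650723185251 yaw 61.51788321290442 w 0.31983263636279136 [-0.0082  0.2003  0.025 ]
[-0.0098  0.034   2.2273]
scene
handle 39 [ 0.4919 -0.0902  0.1264] 0.1326295342735888 ang 61.74134022855596
bar ang [57.4343 61.5743 65.8595] 268
topTraceback (most recent call last):
  File "<stdin>", line 4, in <module>
  File "pg.py", line 6, in gate
    m=(abs(Y[...,2]-.109)<.004)&(rr>.03)&(rr<.12); print("bar ang",np.degrees(np.percentile(np.arctan2(-gx[m],gy[m]),[25,50,75])),m.sum())
                                                                              ~~~~~~~~~~~~~^^^^^^^^^^^^^^^^^^^^^^^^^^^^^^^^^^^^^
    return _quantile_unchecked(
        a, q, axis, out, overwrite_input, method, keepdims, weights)
    return _ureduce(a,
                    func=_quantile_ureduce_func,
    ...<5 lines>...
                    overwrite_input=overwrite_input,
                    method=method)
    r = func(a, **kwargs)
    result = _quantile(arr,
                       quantiles=q,
    ...<2 lines>...
                       out=out,
                       weights=wgt)
    slices_having_nans = np.isnan(arr[-1, ...])
                                  ~~~^^^^^^^^^
IndexError: index -1 is out of bounds for axis 0 with size 0
```

>>> jog_arm --plan "0 0 0.55 0 0 0 1;0 0 0.55 0 0 0 1;0 0 0.55 0 0 0 1;0 0 0.55 0 0 0 1;0 0 0 0 0 0 1;0 -0.2 0 0 0 0 1;0 -0.2 0 0 0 0 1;0 -0.2 0 0 0 0 1;0 -0.2 0 0 0 0 1;0 -0.2 0 0 0 0 1"

```text
time_s: 30.7
tcp_pos: [0.5054, -0.103, 0.0982]
ee_rot: [[0.959, -0.282, 0.001], [-0.282, -0.959, -0.0], [0.001, 0.0, -1.0]]
wrist_force: [0.7, -1.7, 1.6]
gripper_width: 0.005
gripper_force: 0.6
```

```bash
python3 -W ignore - <<'E'
from pg import *
tool()
p,d=r.capture("scene"); gate("scene",d); tool()
E
```

```text
[ 0.5054 -0.103   0.0982] holder -0.10744676344225777 -0.04690173602422093 r 0.11772106851239594 ang 65.88444829876524 yaw 61.52026142576713 w 0.424391566806823 [ 0.7248 -1.7033  1.6288]
handle 1 [ 0.5107 -0.1146  0.1183] 0.11832864686859257 ang 71.20596611619847
bar ang [54.1902 58.5694 63.0458] 240
[ 0.5056 -0.1025  0.0982] holder -0.10707486333571724 -0.04643938707485676 r 0.11757193324100827 ang 65.60474831132662 yaw 61.543028698468305 w 0.14222792295841938 [-0.05    1.1861 -0.4987]
```

```bash
python3 -W ignore - <<'E'
from pg import *
s=r.sense(); v=s["tcp_pos"][:2]-H(0,-.095); R=s["ee_rot"][:2,:2]
for dg in(-4,-5,-5.8):
    a=np.radians(dg); M=np.array([[np.cos(a),-np.sin(a)],[np.sin(a),np.cos(a)]]); print(dg,dg/8,R.T@((M-np.eye(2))@v)/.025)
E
```

```text
-4 -0.5 [-0.0118 -0.328 ]
-5 -0.625 [-0.0112 -0.4101]
-5.8 -0.725 [-0.0096 -0.4758]
```

>>> jog_arm --plan "-0.011 -0.41 0 0 0 0.625 1;-0.011 -0.41 0 0 0 0.625 1;-0.011 -0.41 0 0 0 0.625 1;-0.011 -0.41 0 0 0 0.625 1;-0.011 -0.41 0 0 0 0.625 1;-0.011 -0.41 0 0 0 0.625 1;-0.011 -0.41 0 0 0 0.625 1;-0.011 -0.41 0 0 0 0.625 1;-0.011 -0.41 0 0 0 0.625 1;-0.011 -0.41 0 0 0 0.625 1"

```text
time_s: 31.75
tcp_pos: [0.5647, -0.0243, 0.0976]
ee_rot: [[0.397, -0.918, -0.002], [-0.918, -0.397, -0.001], [-0.0, 0.002, -1.0]]
wrist_force: [-0.8, -0.8, 0.4]
gripper_width: 0.006
gripper_force: 0.8
```

```bash
python3 -W ignore - <<'E'
from pg import *
for i in range(3): p,d=r.capture("scene")
tool(); gate("scene",d)
s=r.sense(); v=s["tcp_pos"][:2]-H(0,-.095); R=s["ee_rot"][:2,:2]
a=np.radians(-2); M=np.array([[np.cos(a),-np.sin(a)],[np.sin(a),np.cos(a)]]); print(R.T@((M-np.eye(2))@v)/.025)
Y=cloud("scene",d)
for c in((.608,-.0685),(.5977,-.02)):
    m=(np.hypot(Y[...,0]-c[0],Y[...,1]-c[1])<.010)&(Y[...,2]>.06)&(Y[...,2]<.12); print("top z",m.sum(),np.percentile(Y[m][:,2],[30,50,80]) if m.any() else "")
E
```

```text
[ 0.5652 -0.024   0.0975] holder -0.03238056329390594 0.01776856174620749 r 0.1173253996265892 ang 16.020982909909794 yaw 11.603861421753834 w 0.29934978227387204 [-0.8177 -0.4895  0.0682]
handle 58 [ 0.5696 -0.0037  0.1268] 0.13330014895670428 ang 10.270792534865294
bar ang [-6.1371 -5.4675  3.2698] 3
[-0.0098 -0.1635]
top z 7 [0.0892 0.0895 0.0909]
top z 47 [0.0883 0.0896 0.0907]
```

>>> jog_arm --plan "-0.01 -0.164 0 0 0 0.25 1;-0.01 -0.164 0 0 0 0.25 1;-0.01 -0.164 0 0 0 0.25 1;-0.01 -0.164 0 0 0 0.25 1;-0.01 -0.082 0 0 0 0.125 1;0 0 0 0 0 0 1;0 0 0 0 0 0 1;0 0 0 0 0 0 1;0 0 0 0 0 0 1;0 0 0 0 0 0 1"

```text
time_s: 32.9
tcp_pos: [0.5817, -0.017, 0.0976]
ee_rot: [[0.252, -0.968, -0.001], [-0.968, -0.252, -0.0], [-0.0, 0.001, -1.0]]
wrist_force: [-1.3, -1.4, -1.6]
gripper_width: 0.003
gripper_force: 0.8
```

```bash
python3 -W ignore - <<'E'
from pg import *
for i in range(2): p,d=r.capture("scene")
tool(); gate("scene",d)
E
```

```text
[ 0.5818 -0.017   0.0976] holder -0.014698879521262184 0.021139751461506286 r 0.11706621600069352 ang 7.213118632206727 yaw 2.49228046375336 w 0.23939271433746248 [ 0.1115 -1.2568 -1.4647]
handle 78 [ 0.5873 -0.001   0.1289] 0.1398343962330577 ang 2.6233056704102244
bar ang [-0.666   1.2242  3.8219] 36
```

>>> jog_arm --plan "0 -0.05 0 0 0 0.06 1;0 -0.05 0 0 0 0.06 1;0 0 0 0 0 0 1;0 0 0 0 0 0 1;0 0 0 0 0 0 1;0 0 0 0 0 0 1;0 0 0 0 0 0 1;0 0 0 0 0 0 1;0 0 0 0 0 0 1;0 0 0 0 0 0 1"

```text
time_s: 34.0
tcp_pos: [0.5846, -0.0162, 0.0978]
ee_rot: [[0.236, -0.972, 0.0], [-0.972, -0.236, 0.0], [0.0, -0.0, -1.0]]
wrist_force: [-0.6, -0.9, -1.0]
gripper_width: 0.007
gripper_force: 0.4
```

>>> jog_arm --plan "0 -0.04 0 0 0 0.04 1;0 -0.04 0 0 0 0.04 1;0 0 0 0 0 0 1;0 0 0 0 0 0 1;0 0 0 0 0 0 1;0 0 0 0 0 0 1;0 0 0 0 0 0 1;0 0 0 0 0 0 1;0 0 0 0 0 0 1;0 0 0 0 0 0 1"

```text
time_s: 35.0
tcp_pos: [0.5862, -0.0159, 0.0976]
ee_rot: [[0.225, -0.974, -0.0], [-0.974, -0.225, -0.0], [0.0, 0.0, -1.0]]
wrist_force: [-1.0, -2.5, 0.4]
gripper_width: 0.004
gripper_force: 1.1
```

```bash
python3 -W ignore - <<'E'
from pg import *
for i in range(2): p,d=r.capture("scene")
tool(); gate("scene",d)
E
```

```text
[ 0.5862 -0.0159  0.0976] holder -0.010152232140166112 0.021314682031699922 r 0.11675689732758093 ang 4.988275216532572 yaw 0.8898049399514605 w 0.37774873326678166 [-2.5855 -2.3404  0.1336]
handle 81 [0.5905 0.0003 0.128 ] 0.13992372303474077 ang 1.1204410776362863
bar ang [-2.4356 -0.1137  1.893 ] 41
```

>>> jog_arm --plan "0 -0.04 0 0 0 0 1;0 -0.04 0 0 0 0 1;0 -0.04 0 0 0 0 1;0 0 0 0 0 0 1;0 0 0 0 0 0 1;0 0 0 0 0 0 1;0 0 0 0 0 0 1;0 0 0 0 0 0 1;0 0 0 0 0 0 1;0 0 0 0 0 0 1"

```text
time_s: 36.1
tcp_pos: [0.5894, -0.0155, 0.0976]
ee_rot: [[0.225, -0.974, 0.0], [-0.974, -0.225, -0.0], [0.0, 0.0, -1.0]]
wrist_force: [-1.2, -4.9, -0.4]
gripper_width: 0.009
gripper_force: 2.2
```

```bash
python3 -W ignore - <<'E'
from pg import *
for i in range(2): p,d=r.capture("scene")
tool(); gate("scene",d)
E
```

```text
[ 0.5894 -0.0155  0.0976] holder -0.006971482184694395 0.021050041378425678 r 0.11625925196639543 ang 3.437801892456483 yaw 0.882241771039844 w 0.43466956607096346 [-0.8837 -5.1383 -0.2085]
handle 80 [0.5921 0.0006 0.128 ] 0.13825314914680553 ang 0.3906874943089895
bar ang [-3.6371 -1.1365  1.4414] 37
```

The wrist force lies along the bar, so the finger is riding round the handle's hinge side. I'll back off and push the handle squarely at r = 135 mm.

>>> jog_arm --plan "0 0.5 0 0 0 0 1;0 0.5 0 0 0 0 1;-0.37 0 0 0 0 0 1;-0.37 0 0 0 0 0.11 1;0 -0.25 0.1 0 0 0 1;0 -0.2 0 0 0 0 1;0 -0.06 0 0 0 0 1;0 -0.06 0 0 0 0 1;0 0 0 0 0 0 1;0 0 0 0 0 0 1"

```text
time_s: 37.2
tcp_pos: [0.5802, -0.0158, 0.0981]
ee_rot: [[0.208, -0.978, 0.007], [-0.978, -0.208, -0.021], [0.022, -0.003, -1.0]]
wrist_force: [17.7, -61.3, -5.1]
gripper_width: 0.005
gripper_force: 31.6
```

```bash
python3 -W ignore - <<'E'
from pg import *
for i in range(2): p,d=r.capture("scene")
tool(); gate("scene",d); np.savez("/tmp/scene6.npz",p=p,d=d)
u,v=proj("scene",[.58,.02,.1])[0].astype(int); cv2.imwrite("pics/j0.png",cv2.resize(p[v-60:v+60,u-80:u+80,::-1],None,fx=5,fy=5,interpolation=cv2.INTER_CUBIC))
E
```

```text
[ 0.5803 -0.0158  0.0982] holder -0.015949782317828523 0.02266344098579455 r 0.11873955070069817 ang 7.719634613170419 yaw -0.09786029576773103 w 0.5888810328235707 [ 18.0857 -60.7942  -4.2497]
handle 73 [ 0.5844 -0.0005  0.1281] 0.13843358878316359 ang 3.785342876584622
bar ang [0.4657 2.7145 5.3003] 28
```

View pics/j0.png

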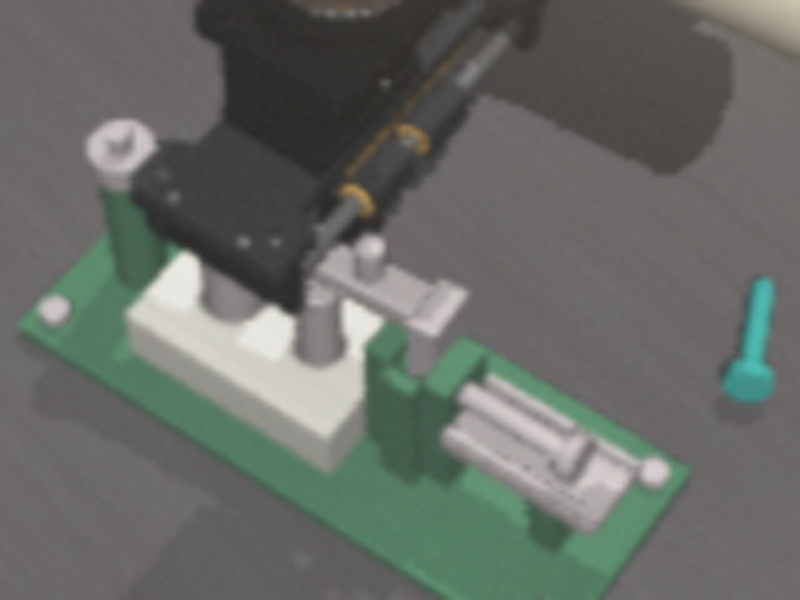

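The finger caught on the hinge side of the handle at about 64 N, which is under the 120 N limit. I'm relieving it now.

>>> jog_arm --plan "0.5 0 0 0 0 0 1;0.4 0 0 0 0 0 1;0 0.5 0 0 0 0 1;0 0.5 0 0 0 0 1;0 0.6 0 0 0 0 1;0 0 0 0 0 0 1;0 0 0 0 0 0 1;0 0 0 0 0 0 1;0 0 0 0 0 0 1;0 0 0 0 0 0 1"

```text
time_s: 38.3
tcp_pos: [0.5408, -0.0298, 0.0951]
ee_rot: [[0.21, -0.978, 0.0], [-0.978, -0.21, 0.0], [-0.0, -0.0, -1.0]]
wrist_force: [0.4, 0.7, 0.6]
gripper_width: 0.006
gripper_force: 0.0
```

```bash
python3 -W ignore - <<'E'
from pg import *
for i in range(2): p,d=r.capture("scene")
tool(); gate("scene",d); print(to([*H(-.055,.042),.096]))
Y=cloud("scene",d)
for c in((.608,-.0685),(.5977,-.02)):
    m=(np.hypot(Y[...,0]-c[0],Y[...,1]-c[1])<.010)&(Y[...,2]>.06)&(Y[...,2]<.1); print("top z",m.sum(),np.percentile(Y[m][:,2],[30,50,80]) if m.any() else "")
E
```

```text
[ 0.5406 -0.03    0.0951] holder -0.05774422749010913 0.01703451813990274 r 0.12604018828639404 ang 27.26723989980242 yaw 0.00998651590435884 w 0.5454076680309362 [-0.3026 -0.044  -0.4144]
handle 91 [ 0.5639 -0.0093  0.1274] 0.13906140264038191 ang 13.485984310821763
bar ang [-0.9311  2.7465  6.4813] 281
[-0.9986 -0.1099 -0.0377]
top z 22 [0.0902 0.0915 0.0986]
top z 51 [0.0869 0.0893 0.0913]
```

```bash
python3 -W ignore - <<'E'
from pg import *
p,d=r.capture("scene"); Y=cloud("scene",d); B=p.astype(int).mean(-1)
hx=(Y[...,:2]-O)@HX; hy=(Y[...,:2]-O)@HY
m=(Y[...,2]>.113)&(Y[...,2]<.145)&(hx>-.1)&(hx<.05)&(hy>-.0)&(hy<.09)
n,lab=cv2.connectedComponents(m.astype(np.uint8))
for i in range(1,n):
    k=lab==i; print(i,k.sum(),"x %.4f..%.4f y %.4f..%.4f z %.4f..%.4f"%(hx[k].min(),hx[k].max(),hy[k].min(),hy[k].max(),Y[k][:,2].min(),Y[k][:,2].max()),"bright",B[k].mean())
k=m&(B>110); print("bright",k.sum(),np.median(hx[k]),np.median(hy[k]))
m=(abs(Y[...,2]-.109)<.005)&(hy>-.07)&(hy<.08)&(abs(hx)<.04)&(B>100)
f=np.polyfit(hy[m],hx[m],1); print("bar line: slope deg",-np.degrees(np.arctan(f[0])),"x at hinge",np.polyval(f,-.095),"x at .04",np.polyval(f,.04),m.sum())
t=r.sense()["tcp_pos"]
u,v=proj("scene",t)[0].astype(int); cv2.imwrite("pics/k0.png",cv2.resize(p[v-50:v+50,u-60:u+80,::-1],None,fx=5,fy=5,interpolation=cv2.INTER_CUBIC)); print(u,v)
E
```

```text
1 6 x -0.0501..-0.0473 y 0.0072..0.0123 z 0.1270..0.1446 bright 53.833333333333336
2 49 x -0.0661..-0.0480 y 0.0149..0.0297 z 0.1170..0.1449 bright 50.605442176870746
3 51 x -0.0150..-0.0001 y 0.0345..0.0466 z 0.1134..0.1338 bright 145.37254901960782
4 1 x -0.0190..-0.0190 y 0.0728..0.0728 z 0.1131..0.1131 bright 196.33333333333334
bright 50 -0.00605051392987589 0.04136322851992305
bar line: slope deg 3.6594502644761975 x at hinge 0.0016018891662510784 x at .04 -0.007032230988212165 496
297 231
```

View pics/k0.png

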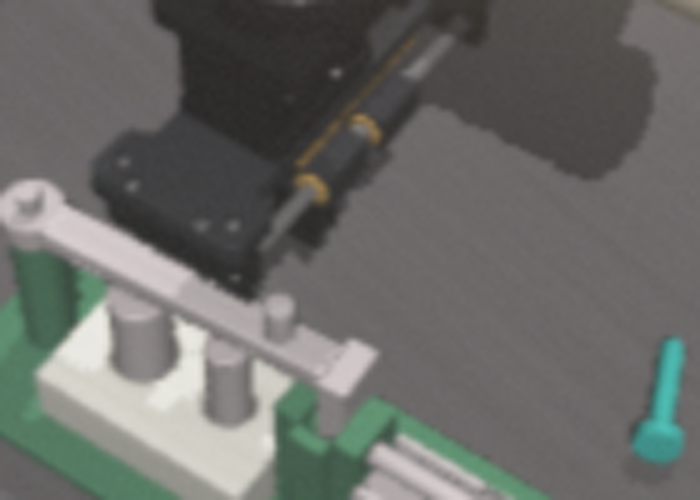

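The gate stands at 3.7°, with its handle at holder (-7,41) mm. The finger tip shows at about z 0.117 with TCP at 0.095, so the tips end about 20 mm short of the TCP. That explains the missed cage. I'll go round and push the handle squarely from its -x side.

>>> jog_arm --plan "-0.5 0 0.04 0 0 0 1;-0.5 0 0.04 0 0 0 1;0 -0.4 0 0 0 0 1;0 -0.4 0 0 0 0 1;0 -0.3 0 0 0 0 1;0 -0.08 0 0 0 0 1;0 -0.08 0 0 0 0 1;0 -0.08 0 0 0 0 1;0 0 0 0 0 0 1;0 0 0 0 0 0 1"

```text
time_s: 39.45
tcp_pos: [0.5677, 0.0012, 0.0932]
ee_rot: [[0.21, -0.978, -0.0], [-0.978, -0.21, 0.0], [-0.0, 0.0, -1.0]]
wrist_force: [0.5, -0.0, 0.2]
gripper_width: 0.006
gripper_force: 0.0
```

```bash
cat >> pg.py <<'E'
def look():
    p,d=r.capture("scene"); Y=cloud("scene",d); B=p.astype(int).mean(-1)
    hx=(Y[...,:2]-O)@HX; hy=(Y[...,:2]-O)@HY
    m=(Y[...,2]>.113)&(Y[...,2]<.136)&(abs(hx)<.05)&(hy>.02)&(hy<.06)&(B>110); print("handle",m.sum(),hx[m].mean(),hy[m].mean())
    m=(abs(Y[...,2]-.109)<.005)&(hy>-.08)&(hy<.085)&(abs(hx)<.04)&(B>100)
    if m.sum()>20:
        f=np.polyfit(hy[m],hx[m],1); print("bar deg",-np.degrees(np.arctan(f[0])),"hinge x",np.polyval(f,-.095),m.sum())
    m=(Y[...,2]>.112)&(Y[...,2]<.15)&(B<80)&(abs(hx)<.08)&(hy>.0)&(hy<.2)
    if m.sum(): print("dark zmin",Y[m][:,2].min(),m.sum(),hx[m].max())
    return p,d,Y,hx,hy,B
E
python3 -W ignore - <<'E'
from pg import *
tool(); look()
E
```

```text
[0.5677 0.0012 0.0932] holder -0.024653573093246166 0.041894340507899135 r 0.13909658201895783 ang 10.209078419765218 yaw -0.003077393225112246 w 0.4826625276415057 [ 0.4636 -0.019   0.1667]
handle 8 -0.0054571746460454935 0.045432542819686283
bar deg 3.466496033212185 hinge x 0.0010983852039341095 251
dark zmin 0.11605131874645058 54 -0.01335465617521563
```

>>> jog_arm --plan "0 -0.1 0 0 0 0 1;0 -0.1 0 0 0 0 1;0 -0.1 0 0 0 0 1;0 -0.05 0 0 0 0 1;0 -0.05 0 0 0 0 1;0 0 0 0 0 0 1;0 0 0 0 0 0 1;0 0 0 0 0 0 1;0 0 0 0 0 0 1;0 0 0 0 0 0 1"

```text
time_s: 40.5
tcp_pos: [0.5763, 0.0032, 0.093]
ee_rot: [[0.21, -0.978, -0.003], [-0.978, -0.21, -0.0], [-0.0, 0.003, -1.0]]
wrist_force: [-4.3, 1.7, 3.7]
gripper_width: 0.004
gripper_force: 2.4
```

```bash
python3 -W ignore - <<'E'
from pg import *
tool(); look(); tool()
E
```

```text
[0.5763 0.0032 0.093 ] holder -0.01581873032211404 0.04206422097482282 r 0.13797402980430348 ang 6.583441266015786 yaw -0.005655452789994797 w 0.3772728104012812 [-4.2981  1.7039  3.6775]
handle 11 0.0030261881079919105 0.043968141215094035
bar deg 0.20883751484333554 hinge x 0.001733068477641971 247
dark zmin 0.11569987597382847 48 -0.0034385980217652343
[0.5763 0.0032 0.093 ] holder -0.01584921552670394 0.04203989920124638 r 0.1379533675047466 ang 6.597177246580557 yaw -0.005212874105978926 w 0.5923081077932087 [-5.0659  0.897   2.8559]
```

>>> jog_arm --plan "0 -0.04 0 0 0 0 1;0 -0.04 0 0 0 0 1;0 0 0 0 0 0 1;0 0 0 0 0 0 1;0 0 0 0 0 0 1;0 0 0 0 0 0 1;0 0 0 0 0 0 1;0 0 0 0 0 0 1;0 0 0 0 0 0 1;0 0 0 0 0 0 1"

```text
time_s: 41.55
tcp_pos: [0.5763, 0.0032, 0.093]
ee_rot: [[0.209, -0.978, -0.007], [-0.978, -0.209, -0.001], [-0.0, 0.007, -1.0]]
wrist_force: [-9.5, 0.1, 5.4]
gripper_width: 0.008
gripper_force: 4.4
```

The gate is hard against its stop: the TCP no longer advances and the force rises to 9.5 N, with the bar at 0.2°. I'm backing off and going round to the pin's head.

>>> jog_arm --plan "0 0.6 0 0 0 0 1;0 0.6 0 0 0 0 1;-0.85 0 0 0 0 0 1;-0.85 0 0 0 0 0 1;-0.85 0 0 0 0 0 1;-0.85 0 0 0 0 0 1;-0.85 0 0 0 0 0 1;-0.85 0 0 0 0 0 1;-0.85 0 0 0 0 0 1;0 0 0 0 0 0 1"

```text
time_s: 42.55
tcp_pos: [0.5203, 0.1455, 0.0937]
ee_rot: [[0.213, -0.977, 0.004], [-0.977, -0.213, 0.002], [-0.001, -0.004, -1.0]]
wrist_force: [1.1, 0.0, -0.1]
gripper_width: 0.007
gripper_force: 0.0
```

>>> jog_arm --plan "0 -0.6 0 0 0 0 1;0 -0.6 0 0 0 0 1;0 -0.6 0 0 0 0 1;0 0 0 0 0 0 1;0 0 0 0 0 0 1;0 0 0 0 0 0 1;0 0 0 0 0 0 1;0 0 0 0 0 0 1;0 0 0 0 0 0 1;0 0 0 0 0 0 1"

```text
time_s: 43.55
tcp_pos: [0.563, 0.1525, 0.0933]
ee_rot: [[0.21, -0.978, 0.0], [-0.978, -0.21, 0.0], [-0.0, -0.0, -1.0]]
wrist_force: [0.7, 1.1, 0.2]
gripper_width: 0.005
gripper_force: 0.0
```

```bash
python3 -W ignore - <<'E'
from pg import *
tool(); p,d,Y,hx,hy,B=look(); pin("scene",d)
print(to([*H(.001,.19),.052]))
m=(B<80)&(abs(hx-.0)<.03)&(hy>.16)&(hy<.22)&(Y[...,2]>.07)&(Y[...,2]<.14); print("finger",m.sum(),Y[m][:,2].min(),hx[m].min(),hx[m].max(),hy[m].min(),hy[m].max())
E
```

```text
[0.563  0.1525 0.0933] holder 0.0024286384049096374 0.1908362657438119 r 0.28584658315059297 ang -0.4868080046077109 yaw 0.01992563296360572 w 0.4039219365222767 [0.7376 1.0974 0.1607]
handle 50 0.001935447444390529 0.04150246850398275
bar deg 0.01791539576533592 hinge x 0.0012959332019244448 554
dark zmin 0.11748406665364697 13 0.013540295616531889
scene 0.101 4 zmax 0.0807 x -0.0005
[0.034  0.0575 1.6512]
finger 11 0.11748406665364697 0.010082925370701455 0.011766220393009218 0.1923365548414018 0.1989896280104056
```

>>> jog_arm --plan "0 0.05 0.41 0 0 0 1;0 0 0.41 0 0 0 1;0 0 0.41 0 0 0 1;0 0 0.41 0 0 0 1;0 0 0 0 0 0 1;0.3 0 0 0 0 0 1;0.15 0 0 0 0 0 1;0.15 0 0 0 0 0 1;0.15 0 0 0 0 0 1;0 0 0 0 0 0 1"

```text
time_s: 44.6
tcp_pos: [0.566, 0.1333, 0.0525]
ee_rot: [[0.209, -0.978, 0.0], [-0.978, -0.209, 0.0], [-0.0, -0.0, -1.0]]
wrist_force: [-0.1, -0.3, -0.0]
gripper_width: 0.009
gripper_force: 0.0
```

```bash
python3 -W ignore - <<'E'
from pg import *
tool(); p,d,Y,hx,hy,B=look(); pin("scene",d)
m=(B<80)&(abs(hx-.0)<.04)&(hy>.14)&(hy<.22)&(Y[...,2]>.05)&(Y[...,2]<.12); print("finger",m.sum(),Y[m][:,2].min() if m.any() else 0)
E
```

```text
[0.566  0.1333 0.0525] holder 0.001319671256109524 0.17143843833902075 r 0.26644170648898113 ang -0.2837840346619268 yaw -0.03638189443694273 w 0.7552907617832094 [-0.101  -0.276  -0.0305]
handle 51 0.0021274526903195478 0.04149175694374169
bar deg -0.02333692444963386 hinge x 0.0013535380509846673 567
dark zmin 0.14649578368567695 5 -0.07781188413536269
scene 0.101 9 zmax 0.0797 x 0.0019
scene 0.105 9 zmax 0.0810 x 0.0017
scene 0.109 2 zmax 0.0785 x 0.0021
scene 0.169 1 zmax 0.0795 x 0.0099
scene 0.173 7 zmax 0.0908 x 0.0098
finger 12 0.07800816352133455
```

>>> jog_arm --plan "0.18 0 0 0 0 0 1;0.18 0 0 0 0 0 1;0.18 0 0 0 0 0 1;0.18 0 0 0 0 0 1;0.18 0 0 0 0 0 1;0.18 0 0 0 0 0 1;0 0 0 0 0 0 1;0 0 0 0 0 0 1;0 0 0 0 0 0 1;0 0 0 0 0 0 1"

```text
time_s: 45.65
tcp_pos: [0.5713, 0.1075, 0.0521]
ee_rot: [[0.21, -0.978, -0.0], [-0.978, -0.21, -0.0], [0.0, 0.0, -1.0]]
wrist_force: [-1.1, 0.0, 0.4]
gripper_width: 0.008
gripper_force: 0.0
```

```bash
python3 -W ignore - <<'E'
from pg import *
tool(); p,d,Y,hx,hy,B=look(); pin("scene",d)
E
```

```text
[0.5713 0.1075 0.0521] holder 0.001163337423288998 0.14507206891585003 r 0.24007488754031953 ang -0.2776408063427783 yaw 0.017550775361229398 w 0.6862386472622143 [-1.1472  0.0365  0.3989]
handle 50 0.0018921303655614994 0.04152203849191696
bar deg -0.3219422634269289 hinge x 0.0010267014100194694 562
dark zmin 0.1450676881216656 10 0.033273740576300476
scene 0.141 2 zmax 0.0840 x 0.0106
scene 0.145 7 zmax 0.0930 x 0.0095
scene 0.149 1 zmax 0.0916 x 0.0095
scene 0.153 2 zmax 0.0801 x 0.0078
scene 0.157 1 zmax 0.0768 x 0.0065
```

>>> jog_arm --plan "0.18 0 0 0 0 0 1;0.18 0 0 0 0 0 1;0.18 0 0 0 0 0 1;0.18 0 0 0 0 0 1;0.18 0 0 0 0 0 1;0.06 0 0 0 0 0 1;0.06 0 0 0 0 0 1;0 0 0 0 0 0 1;0 0 0 0 0 0 1;0 0 0 0 0 0 1"

```text
time_s: 46.7
tcp_pos: [0.5767, 0.0826, 0.0522]
ee_rot: [[0.21, -0.978, -0.0], [-0.978, -0.21, -0.0], [0.0, 0.0, -1.0]]
wrist_force: [0.4, -0.1, 0.4]
gripper_width: 0.001
gripper_force: 0.0
```

```bash
python3 -W ignore - <<'E'
from pg import *
tool(); p,d,Y,hx,hy,B=look(); pin("scene",d)
E
```

```text
[0.5767 0.0826 0.0522] holder 0.0011859683459316227 0.1195603323471916 r 0.21456361000378152 ang -0.3166954865435871 yaw 0.021071394716869918 w 0.09958121809953585 [ 0.3851 -0.1407  0.3969]
handle 50 0.002312001223785229 0.041448772885495054
bar deg -1.3711809601071356 hinge x -0.00034625639072245556 448
dark zmin 0.12670153449518062 14 0.03303317831266427
scene 0.113 4 zmax 0.0867 x 0.0092
scene 0.117 5 zmax 0.0925 x 0.0102
scene 0.121 2 zmax 0.0947 x 0.0103
scene 0.129 8 zmax 0.0869 x 0.0059
```

>>> jog_arm --plan "0.06 0 0 0 0 0 1;0.06 0 0 0 0 0 1;0.06 0 0 0 0 0 1;0 0 0 0 0 0 1;0 0 0 0 0 0 1;0 0 0 0 0 0 1;0 0 0 0 0 0 1;0 0 0 0 0 0 1;0 0 0 0 0 0 1;0 0 0 0 0 0 1"

```text
time_s: 47.75
tcp_pos: [0.5776, 0.0791, 0.0521]
ee_rot: [[0.21, -0.978, 0.0], [-0.978, -0.21, 0.001], [-0.001, -0.0, -1.0]]
wrist_force: [-2.2, 5.3, -0.2]
gripper_width: 0.005
gripper_force: 2.6
```

```bash
python3 -W ignore - <<'E'
from pg import *
tool(); p,d,Y,hx,hy,B=look()
m=(Y[...,2]>.066)&(Y[...,2]<.1)&(abs(hx)<.02)&(hy>.09)&(hy<.18)
for lo in np.arange(.09,.18,.004):
    for nm,q in(("dark",B<85),("bright",B>=85)):
        k=m&q&(hy>=lo)&(hy<lo+.004)
        if k.sum(): print(nm,round(lo,3),k.sum(),"z %.4f %.4f x %.4f %.4f"%(Y[k][:,2].min(),Y[k][:,2].max(),hx[k].min(),hx[k].max()))
E
```

```text
[0.5776 0.0791 0.0521] holder 0.0013675375737631293 0.11601599742854223 r 0.2110204287024794 ang -0.37131324321682757 yaw 0.010671041917078128 w 0.4623140060797456 [-2.2241  5.2888 -0.1846]
handle 46 0.002582798434428918 0.04139372081163752
bar deg -1.5784900186320021 hinge x -0.0004561591234193414 429
dark zmin 0.1276502205181892 18 0.03362107527168168
dark 0.106 1 z 0.0773 0.0773 x 0.0098 0.0098
dark 0.11 5 z 0.0763 0.0933 x 0.0089 0.0108
dark 0.114 6 z 0.0816 0.0986 x 0.0091 0.0108
dark 0.118 1 z 0.0974 0.0974 x 0.0108 0.0108
bright 0.118 1 z 0.0682 0.0682 x 0.0161 0.0161
dark 0.122 2 z 0.0782 0.0790 x -0.0011 0.0094
bright 0.122 3 z 0.0664 0.0745 x 0.0092 0.0182
dark 0.126 3 z 0.0823 0.0851 x 0.0055 0.0098
bright 0.126 6 z 0.0668 0.0814 x -0.0153 0.0180
bright 0.13 3 z 0.0662 0.0672 x -0.0167 0.0176
bright 0.134 2 z 0.0683 0.0692 x -0.0159 0.0161
bright 0.138 5 z 0.0661 0.0693 x -0.0166 0.0192
bright 0.142 5 z 0.0661 0.0696 x -0.0158 0.0192
bright 0.146 3 z 0.0661 0.0688 x -0.0180 0.0196
bright 0.15 5 z 0.0661 0.0689 x -0.0164 0.0168
bright 0.154 2 z 0.0670 0.0687 x 0.0158 0.0187
bright 0.158 5 z 0.0663 0.0694 x -0.0160 0.0183
bright 0.162 6 z 0.0662 0.0685 x -0.0182 0.0189
bright 0.166 6 z 0.0663 0.0680 x -0.0189 0.0175
bright 0.17 2 z 0.0674 0.0686 x 0.0152 0.0155
bright 0.174 4 z 0.0660 0.0669 x -0.0156 0.0169
bright 0.178 2 z 0.0662 0.0687 x -0.0172 0.0144
```

The force rises exactly where the head should seat (TCP y 0.116). One more press, then back off and check.

>>> jog_arm --plan "0.05 0 0 0 0 0 1;0.05 0 0 0 0 0 1;0.05 0 0 0 0 0 1;0 0 0 0 0 0 1;0 0 0 0 0 0 1;0 0 0 0 0 0 1;0 0 0 0 0 0 1;0 0 0 0 0 0 1;0 0 0 0 0 0 1;0 0 0 0 0 0 1"

```text
time_s: 48.8
tcp_pos: [0.5777, 0.0789, 0.0521]
ee_rot: [[0.21, -0.978, 0.0], [-0.978, -0.21, 0.006], [-0.006, -0.001, -1.0]]
wrist_force: [-5.9, 16.8, 2.3]
gripper_width: 0.005
gripper_force: 8.9
```

>>> jog_arm --plan "-0.5 0 0 0 0 0 1;-0.9 0 0 0 0 0 1;-0.9 0 0 0 0 0 1;-0.9 0 0 0 0 0 1;0 0 -0.9 0 0 0 1;0 0 -0.9 0 0 0 1;0 0.9 -0.9 0 0 0 1;0 0.9 -0.9 0 0 0 1;0 0.9 0 0 0 0 1;0 0.9 0 0 0 0 1"

```text
time_s: 49.8
tcp_pos: [0.4733, 0.1333, 0.1431]
ee_rot: [[0.21, -0.978, 0.002], [-0.978, -0.21, 0.0], [0.0, -0.002, -1.0]]
wrist_force: [0.3, -0.3, -0.8]
gripper_width: 0.007
gripper_force: 0.0
```

```bash
python3 -W ignore - <<'E'
from pg import *
tool(); p,d,Y,hx,hy,B=look(); pin("scene",d); p2,d2=r.capture("top"); print("top"); pin("top",d2)
for n,D in(("scene",d),("top",d2)):
    Y=cloud(n,D)
    for nm,c,z in(("pA",(.476,-.3505),.085),("pB",(.5387,-.4175),.085),("pC",(.4204,.317),.085),("jar",(.538,.447),.045),("pur",(.4641,.3754),.075)):
        m=(abs(Y[...,2]-z)<.006)&(np.hypot(Y[...,0]-c[0],Y[...,1]-c[1])<.045); print(n,nm,m.sum(),Y[m].mean(0) if m.any() else "")
    for c in((.608,-.0685),(.5977,-.02)):
        m=(np.hypot(Y[...,0]-c[0],Y[...,1]-c[1])<.02)&(Y[...,2]>.06)&(Y[...,2]<.098); print("core",m.sum(),np.percentile(Y[m][:,2],[50,95]) if m.any() else "")
E
```

```text
[0.4733 0.1333 0.1431] holder -0.0892362180083858 0.1908745044820932 r 0.2994784381509335 ang 17.33584316429876 yaw -0.003279107016709304 w 0.6513551370540658 [ 0.2687 -0.2552 -0.8257]
handle 51 0.002185183673479061 0.04149814165301682
bar deg 0.06367055739916684 hinge x 0.001451181484837089 563
scene 0.101 16 zmax 0.0894 x 0.0053
scene 0.105 25 zmax 0.0869 x -0.0001
top
top 0.101 12 zmax 0.0872 x -0.0026
top 0.105 3 zmax 0.0898 x -0.0067
scene pA 141 [ 0.4792 -0.3487  0.0834]
scene pB 137 [ 0.5411 -0.4159  0.0834]
scene pC 260 [0.4234 0.318  0.0841]
scene jar 646 [0.5399 0.4474 0.0443]
scene pur 92 [0.4675 0.3767 0.074 ]
core 115 [0.0799 0.0935]
core 75 [0.0756 0.0954]
top pA 190 [ 0.4753 -0.3511  0.0841]
top pB 189 [ 0.5366 -0.4184  0.0842]
top pC 0 
top jar 344 [0.5358 0.4459 0.0447]
top pur 31 [0.4672 0.377  0.0754]
core 33 [0.0866 0.0933]
core 13 [0.0785 0.0957]
```

The pin's head lies at y 98–107 mm, home against the fork. The gate reads 0.06°, the bystanders haven't moved, and the gripper is clear.

```bash
python3 -c "
from station import r
print(r.finish_job())"
```

```text
the job is handed in; nothing more can be done
None
```

The job is handed in at about 50 s: both cores are fully seated, the gate is shut at 0.06°, the pin's head is home against the fork, the punches and jar are where they were, and nothing is held; one bump on the gate handle reached about 64 N at the wrist, apparently from the fingers, and I viewed 12 pictures, over the limit of 10.

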